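# Take the packs out of the battery box for storage

## Task

The portable station's battery box is going into storage with its bay left open. First switch it off: press its isolator knob down and turn it clockwise to the off stop, where it springs back up; then turn all four turn buttons a quarter turn aside, lift the freed cover out and lay it flat, handle up, on the middle of the rubber mat. Take every battery pack there is out of the bay and lay them all flat on the floor of the shallow tray, none on end or on top of another, and leave the other things on the desk where they are.

Things in the scene. Friction and masses are not known exactly. Their poses are not given: they have to be found in the camera images.
- sel_grip (a point): Isolator knob on the box's deck: a black flange 44 mm across with a bar grip on it, 44 mm long (its x), 12 mm wide, 20 mm tall. The point is on the knob's axis, 1 mm above the bar's mid-height (bar top 9 mm above it, flange top 11 mm and deck 26 mm below it). It turns and sinks with the knob.
- sel_turn (a joint): Angle of the isolator knob, rad, growing clockwise seen from above: 0 on, 1.05 off (stop at 1.12). A stop block inside holds it at on until it is pressed down 5 mm or more. Let go between 0.1 and 0.91 rad it stays down under the block; at off (0.92 and more) it springs up by itself. Friction about 0.03 N m.
- sel_press (a joint): How far the knob is pressed down, m: 0 up, 0.007 fully down. Spring: 2.4 N at the top, 8 N fully down.
- mat_top (a point): Centre of the top of the grey rubber mat, 260 mm (its x) by 240 mm, 3 mm thick, fixed on the desk.
- tray_in (a point): Centre of the inner floor of the loose, shallow black plastic tray: outside 180 mm (its x) by 160 mm by 30 mm high, walls and floor 4 mm thick, so 26 mm deep inside.
- cover_handle (a point): Centre of the handle bar of the aluminium cover: a plate 150 x 150 x 4 mm, 0.25 kg, underside 32 mm below this point (z up out of the plate), in a 5 mm deep rebate of the box's deck with 2.5 mm play all round. The handle is a bow over the plate's middle: bar 12 mm wide (x), 74 mm long (y), 10 mm thick, 23 mm clear above the plate. The box is fixed, 210 x 290 mm, deck 100 mm above the desk.
- button1 (a joint): Angle of turn button 1, rad, growing anticlockwise seen from above: near 0 its nose lies over the edge of the cover and holds it; it turns either way to 1.65 with about 0.03 N m of friction and stays where it is left. From about 1.25 on, either way, it is clear of the cover; 1.57 is a quarter turn.
- button1_fin (a point): Turn button 1, black plastic, on the deck by the near edge of the cover. It turns about the vertical through this point; x points along its nose. On a 34 x 12 x 5 mm foot (nose 24 mm from the axis, tail 10 mm) stands a thumb fin 24 mm long (x, -10 to +14 mm), 10 mm wide (y), 16 mm tall; the point is at the fin's mid-height, 8 mm above the foot, 13.5 mm above the deck.
- button2 (a joint): Angle of turn button 2, rad, growing anticlockwise seen from above: near 0 its nose lies over the edge of the cover and holds it; it turns either way to 1.65 with about 0.03 N m of friction and stays where it is left. From about 1.25 on, either way, it is clear of the cover; 1.57 is a quarter turn.
- button2_fin (a point): Turn button 2, black plastic, on the deck by the near edge of the cover. It turns about the vertical through this point; x points along its nose. On a 34 x 12 x 5 mm foot (nose 24 mm from the axis, tail 10 mm) stands a thumb fin 24 mm long (x, -10 to +14 mm), 10 mm wide (y), 16 mm tall; the point is at the fin's mid-height, 8 mm above the foot, 13.5 mm above the deck.
- button3 (a joint): Angle of turn button 3, rad, growing anticlockwise seen from above: near 0 its nose lies over the edge of the cover and holds it; it turns either way to 1.65 with about 0.03 N m of friction and stays where it is left. From about 1.25 on, either way, it is clear of the cover; 1.57 is a quarter turn.
- button3_fin (a point): Turn button 3, black plastic, on the deck by the far edge of the cover. It turns about the vertical through this point; x points along its nose. On a 34 x 12 x 5 mm foot (nose 24 mm from the axis, tail 10 mm) stands a thumb fin 24 mm long (x, -10 to +14 mm), 10 mm wide (y), 16 mm tall; the point is at the fin's mid-height, 8 mm above the foot, 13.5 mm above the deck.
- button4 (a joint): Angle of turn button 4, rad, growing anticlockwise seen from above: near 0 its nose lies over the edge of the cover and holds it; it turns either way to 1.65 with about 0.03 N m of friction and stays where it is left. From about 1.25 on, either way, it is clear of the cover; 1.57 is a quarter turn.
- button4_fin (a point): Turn button 4, black plastic, on the deck by the far edge of the cover. It turns about the vertical through this point; x points along its nose. On a 34 x 12 x 5 mm foot (nose 24 mm from the axis, tail 10 mm) stands a thumb fin 24 mm long (x, -10 to +14 mm), 10 mm wide (y), 16 mm tall; the point is at the fin's mid-height, 8 mm above the foot, 13.5 mm above the deck.
- pack1_mid (a point): Centre of battery pack 1 (absent in some starts): a grey plastic block 60 mm (x) by 24 mm (y) by 28 mm tall (z), about 90 g. At the start it lies under the cover in the bay (138 mm square, floor 38 mm below the deck, an 8 mm high rib across its middle along y), in its own one of four places, +-34 mm in x and +-29 mm in y of the bay's middle.
- pack2_mid (a point): Centre of battery pack 2 (absent in some starts): a grey plastic block 60 mm (x) by 24 mm (y) by 28 mm tall (z), about 90 g. At the start it lies under the cover in the bay (138 mm square, floor 38 mm below the deck, an 8 mm high rib across its middle along y), in its own one of four places, +-34 mm in x and +-29 mm in y of the bay's middle.
- pack3_mid (a point): Centre of battery pack 3 (absent in some starts): a grey plastic block 60 mm (x) by 24 mm (y) by 28 mm tall (z), about 90 g. At the start it lies under the cover in the bay (138 mm square, floor 38 mm below the deck, an 8 mm high rib across its middle along y), in its own one of four places, +-34 mm in x and +-29 mm in y of the bay's middle.
- pack4_mid (a point): Centre of battery pack 4 (absent in some starts): a grey plastic block 60 mm (x) by 24 mm (y) by 28 mm tall (z), about 90 g. At the start it lies under the cover in the bay (138 mm square, floor 38 mm below the deck, an 8 mm high rib across its middle along y), in its own one of four places, +-34 mm in x and +-29 mm in y of the bay's middle.
- handheld: The handheld radio on the desk, not part of the job; origin at its foot.
- deskmic: The desk microphone on the desk, not part of the job; origin at its foot.
- mug: The mug on the desk, not part of the job; origin at its foot.
- mouse: The mouse on the desk, not part of the job; origin at its foot.
- multimeter: The multimeter on the desk, not part of the job; origin at its foot.
- driver: The screwdriver on the desk, not part of the job; origin at its foot.
Mind the look-alikes: they are no part of the job. Of the things shaped like the part that bears cover_handle, the aluminium one is meant.

How it is judged:
By the outcome, as a careful person would: the job done as asked, in the order asked, and still so for the second after the job is handed in, with the robot touching nothing.
Of pack1, pack2, pack3, pack4 only 2 to 4 are there at a start; the rules pass over those that are not, and their reading is None.
At some moment in a run one of tray may be knocked a few centimetres aside while the robot is not near it.
Once in a run the grip may slacken for a moment while it holds something.
It also fails if it takes over 210 s, if anything falls off the work surface, if the arm or the gripper's body presses on something with over 40 N, if the wrist force passes 120 N, or if a joint passes its speed limit or range.

## Robot

A 6-joint arm with a two-finger parallel gripper is mounted at the origin on the work surface. World frame = base frame: x ahead of the robot, y to its left, z up, the work surface at z = 0. Lengths are in m, angles in rad, forces in N, time in s.
With the tool pointing down it reaches from about 0.35 to 0.975 m from the base axis. Payload 4.9 kg.
Tool frame: the origin (TCP) lies at the very end of the fingers, on their centre line; the grasp point (between the pads) lies 19 mm behind it; x points along the fingers, z is the direction in which the jaws open and shut, and the axes are right-handed (so a half turn about x gives the same grasp; the last joint's range is limited). The gripper opens to 85 mm and grips with 20 to 120 N. Pads are 22 mm wide; open, the fingers measure 114 mm over their backs; the gripper's body (76 mm by 85 mm) begins 54 mm behind the grasp point. The pads swing forward as they close: fully open they stand 13 mm farther back than shut.
Start: joints at [1.066, 0.053, 1.613, -0, 1.476, -0.119], TCP at [0.235, 0.579, 0.231] pointing down, gripper open.
Joint ranges: [-3.01, 3.01], [-1.01, 2.22], [0.06, 2.58], [-1.02, 4.17], [0.09, 2.62], [-3.14, 3.14]. Speed limits (rad/s): [2.57, 2.57, 3.14, 3.14, 3.14, 3.14].

## Interface

Orientations are given as a unit quaternion [w, x, y, z].
In Python, from plant import manip, viewer gives the robot as it stands.
- The arm moves only by the shell command python3 -m inch 'ROWS'. ROWS is JSON, a list of rows, each an object with "fingers": the opening, from -1 (shut) to 1 (fully open), so that 0 is half open; "delta_pos": the shift along the tool's x, y, z in cm, a list of three; "twist": the turn, a rotation vector about the tool's x, y, z in degrees, a list of three. A call has 1 to 5 rows; each row shifts and turns the commanded pose from where the row before left it, along the tool's axes as they then stand; what a row does not reach is not made up. A row lasts 1/8 s, in which the tool goes at most 62.5 mm and 10.7 degrees, less where a joint would pass 70% of its speed; a pose out of reach is approached as far as the arm can. A call is refused whole if a number of a shift passes 6.25 or a number of a turn 10.7, either way. A call with a gripper value outside its range is refused whole. The fingers move at their own pace and stop on an object; the grip force is fixed at half the most. Time passes only in rows, so rows that do not move let the fingers close. It gives the time, the measured TCP pose, the force and the opening at its end, in the units of the state.
- manip.state(): the state, without advancing time (a new reading comes with each control period).
- viewer.grab_frame(name): name is "scene" or "top" or "wrist"; returns a dict with "pixels" (400x640x3 uint8, blue, green, red), "range_z" (400x640 float32, m along the optical axis (not along the pixel's ray), 0 where there is no reading), "K" (3x3 intrinsics, pixels), "pose" (4x4, takes a point from camera to world coordinates). Camera axes: x right, y down, z forward; pixel columns grow to the right and rows downward; lengths in m; the calibration is good to about 2 mm. The wrist camera is an equidistant fisheye: a pixel r from the principal point sees the ray r / f radians off the axis. A picture is of the moment at which its call begins.
- manip.job_done(): hands the job in, once; it reports no verdict.
The state is a dict: "time": time; "joint_pos": joint angles; "joint_vel": joint speeds; "joint_efforts": joint torques, N m; "tool_pos": TCP position; "tool_rot": TCP orientation; "contact_force": force on the tool from outside, world axes, zero at the start; "ft_torque": the same for the moment, N m; "gripper_width": opening from 0.0 (shut) to 1.0 (fully open).
Only numpy, scipy, OpenCV 4.12 (cv2) and the standard library are available. Lean on these libraries where they do the work, as an engineer would, in place of code of your own. Each camera call takes 0.05 s, during which the arm holds its last target.

## Working session

There is one attempt and no reset: what is moved stays moved. The work goes in short steps, Python scripts to look and compute and a shell command to move; the robot and the scene stay as the last step left them, time stands still between calls to the robot, and variables do not carry over. Pictures are saved under pics/ and viewed, and the job is handed in when it is done.

```bash
ls; mkdir -p pics; python3 - <<'E'
from plant import manip, viewer
import cv2
print(manip.state())
for n in ["scene","top","wrist"]:
    f=viewer.grab_frame(n); cv2.imwrite(f"pics/{n}0.png",f["pixels"]); print(n,f["K"].tolist(),f["pose"].round(4).tolist())
E
```

```text
pics
{'time': 0.0, 'joint_pos': array([ 1.06602872e+00,  5.33759679e-02,  1.61431337e+00, -1.99460889e-06,
        1.47597387e+00, -1.18951603e-01]), 'joint_vel': array([ 0.00037918, -0.00162064,  0.00097468, -0.00100278,  0.00121012,
       -0.00256608]), 'joint_efforts': array([-1.28703359e-03, -3.93697321e+01, -3.70162833e+01, -3.27563002e-04,
        7.17864779e-03,  2.07485527e-06]), 'tool_pos': array([0.23486507, 0.57851823, 0.23003959]), 'tool_rot': array([ 0.58593079, -0.39520287,  0.58723315,  0.39453394]), 'contact_force': array([ 0.15026535,  0.5667799 , -0.26896603]), 'ft_torque': array([-0.01453405, -0.00688302,  0.03258941]), 'gripper_width': 0.9975727204707548}
scene [[505.3739692590651, 0.0, 316.81241131528486], [0.0, 505.3739692590651, 196.7311196560305], [0.0, 0.0, 1.0]] [[0.0587, 0.838, -0.5425, 1.2456], [0.9983, -0.0504, 0.0303, -0.0356], [-0.0019, -0.5433, -0.8395, 1.2967], [0.0, 0.0, 0.0, 1.0]]
top [[433.4298313637843, 0.0, 327.7337988481018], [0.0, 433.4298313637843, 194.26424855304487], [0.0, 0.0, 1.0]] [[0.029, -0.9799, 0.1974, 0.2344], [-0.9995, -0.0307, -0.0059, 0.0039], [0.0118, -0.1971, -0.9803, 1.3856], [0.0, 0.0, 0.0, 1.0]]
wrist [[309.70691628693146, 0.0, 314.33076186148014], [0.0, 309.70691628693146, 194.6076264320705], [0.0, 0.0, 1.0]] [[0.376, 0.8837, 0.2786, 0.1642], [0.9266, -0.3582, -0.1145, 0.6081], [-0.0014, 0.3012, -0.9536, 0.372], [0.0, 0.0, 0.0, 1.0]]
```

View pics/scene0.png

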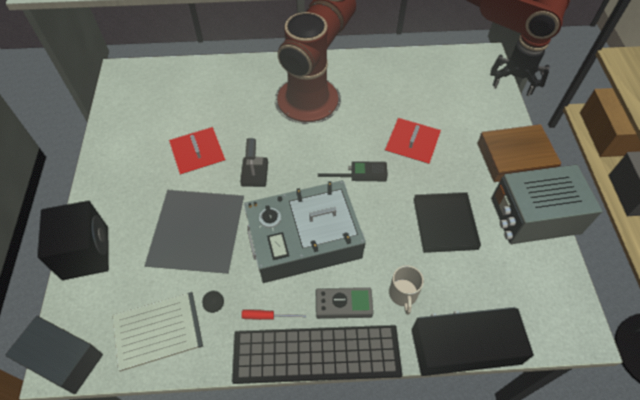

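View pics/top0.png

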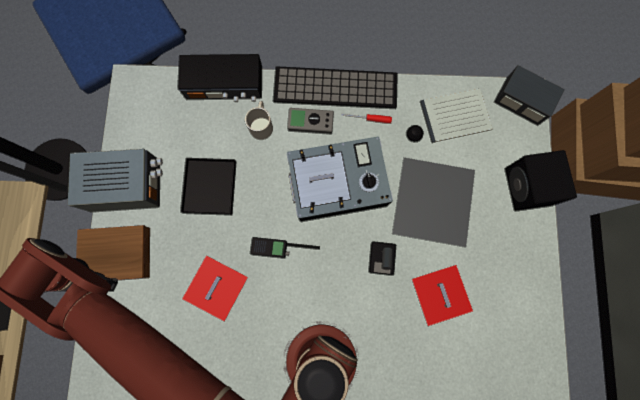

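View pics/wrist0.png

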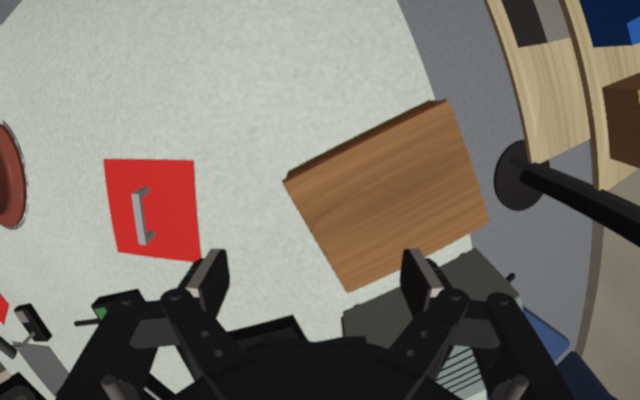

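The top view shows the box with the aluminium cover at px (320,178) and the knob at (369,181). The mat is at (435,200), the tray at (209,186), and the red covers are decoys. Next I'll zoom in and measure.

```bash
cat > h.py <<'E'
import numpy as np, cv2
from plant import manip, viewer
from scipy.spatial.transform import Rotation as R
def cloud(f):
    K=f["K"];d=f["range_z"];v,u=np.mgrid[0:400,0:640]
    p=np.stack([(u-K[0,2])/K[0,0]*d,(v-K[1,2])/K[1,1]*d,d],-1)
    return p@f["pose"][:3,:3].T+f["pose"][:3,3]
def px2w(f,u,v,z):
    K=f["K"];T=f["pose"];r=T[:3,:3]@np.array([(u-K[0,2])/K[0,0],(v-K[1,2])/K[1,1],1.]);o=T[:3,3]
    return o+r*(z-o[2])/r[2]
def w2px(f,p):
    T=f["pose"];c=T[:3,:3].T@(np.asarray(p)-T[:3,3]);K=f["K"]
    return K[0,0]*c[0]/c[2]+K[0,2],K[1,1]*c[1]/c[2]+K[1,2]
def rect(f,x0,x1,y0,y1,z,res=0.001,fish=False):
    """orthorectify onto plane z; image up=+x, right=-y"""
    nx=int((x1-x0)/res);ny=int((y1-y0)/res)
    i,j=np.mgrid[0:nx,0:ny];P=np.stack([x1-i*res,y1-j*res,np.full(i.shape,z)],-1)
    T=f["pose"];c=(P-T[:3,3])@T[:3,:3];K=f["K"]
    if fish:
        rr=np.hypot(c[...,0],c[...,1]);th=np.arctan2(rr,c[...,2]);s=th/np.maximum(rr,1e-9)
        mx=K[0,0]*s*c[...,0]+K[0,2];my=K[1,1]*s*c[...,1]+K[1,2]
    else:
        mx=K[0,0]*c[...,0]/c[...,2]+K[0,2];my=K[1,1]*c[...,1]/c[...,2]+K[1,2]
    return cv2.remap(f["pixels"],mx.astype(np.float32),my.astype(np.float32),cv2.INTER_CUBIC)
def st():
    s=manip.state();q=s["tool_rot"];M=R.from_quat([q[1],q[2],q[3],q[0]]).as_matrix()
    return s,np.array(s["tool_pos"]),M
E
python3 - <<'E'
from h import *
s,p,M=st(); print(M.round(3))
f=viewer.grab_frame("top"); c=cloud(f)
for n,(u0,u1,v0,v1) in dict(box=(280,400,130,225),tray=(175,245,150,220),mat=(390,480,155,250)).items():
    print(n,np.percentile(c[v0:v1,u0:u1,2],[5,25,50,75,95,99]).round(4))
im=rect(f,0.4,0.75,-0.22,0.13,0.1,0.0005); cv2.imwrite("pics/box_top.png",cv2.resize(im,(600,600)))
z=c[...,2]
# box deck
m=(abs(z-0.1)<.006); m[:,:270]=0;m[:,410:]=0; pts=c[m][:,:2].astype(np.float32)
print("deck",cv2.minAreaRect(pts),len(pts))
hsv=f["pixels"].mean(-1)
E
```

```text
[[-0.001 -0.927  0.376]
 [-0.001  0.376  0.927]
 [-1.     0.    -0.002]]
box [-0.0033  0.0013  0.0963  0.1006  0.1088  0.1338]
tray [-0.003   0.0004  0.003   0.0063  0.0279  0.0335]
mat [-0.0037 -0.0005  0.0019  0.004   0.0073  0.0246]
deck ((0.3562203049659729, -0.057759761810302734), (0.6293627619743347, 0.3082188665866852), 6.308109760284424) 5482
```

View pics/box_top.png

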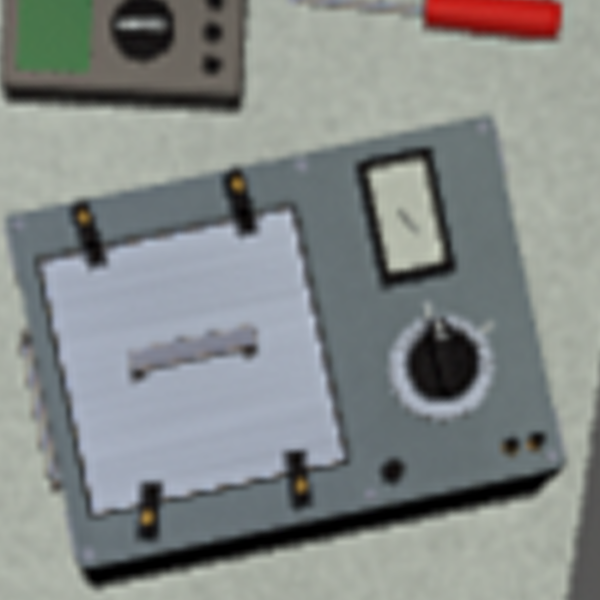

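```bash
cat >> h.py <<'E'
def go(x,y,z,jaw):
    """print rotation (deg about tool x, mod 180 & full) and the shift in tool axes after that turn"""
    s,p,M=st(); cur=np.degrees(np.arctan2(M[1,2],M[0,2]))
    d=-((jaw-cur+180)%360-180)
    Mr=M@R.from_rotvec([np.radians(d),0,0]).as_matrix()
    # level correction
    a=np.radians(jaw); Mt=np.array([[0,-np.sin(a),np.cos(a)],[0,np.cos(a),np.sin(a)],[-1,0,0]])
    err=np.degrees(R.from_matrix(Mr.T@Mt).as_rotvec())
    dp=Mt.T@(np.array([x,y,z])-p)*100
    print("t %.2f tcp"%s["time"],p.round(4),"jaw %.1f"%cur,"width %.3f"%s["gripper_width"],"F",np.round(s["contact_force"],1),"q6 %.2f"%s["joint_pos"][5])
    print(" twist_x %.1f  level_err"%d,err.round(2)," shift cm",dp.round(2))
E
python3 - <<'E'
from h import *
go(0.56,-0.06,0.30,102)
E
```

```text
t 0.20 tcp [0.235  0.5787 0.2305] jaw 67.9 width 1.000 F [-0.3 -0.2 -0.1] q6 -0.12
 twist_x -34.1  level_err [-0.   -0.06 -0.05]  shift cm [ -6.95 -18.51 -69.23]
```

```bash
python3 -m inch '[{"fingers":1,"delta_pos":[-3.5,0,0],"twist":[-10,0,0]},{"fingers":1,"delta_pos":[-3.5,0,0],"twist":[-10,0,0]},{"fingers":1,"delta_pos":[0,0,0],"twist":[-10,0,0]},{"fingers":0,"delta_pos":[0,0,0],"twist":[-4,0,0]},{"fingers":0,"delta_pos":[0,-1.6,-5.9],"twist":[0,0,0]}]' && python3 -m inch '[{"fingers":0,"delta_pos":[0,-1.6,-5.9],"twist":[0,0,0]},{"fingers":0,"delta_pos":[0,-1.6,-5.9],"twist":[0,0,0]},{"fingers":0,"delta_pos":[0,-1.6,-5.9],"twist":[0,0,0]},{"fingers":0,"delta_pos":[0,-1.6,-5.9],"twist":[0,0,0]},{"fingers":0,"delta_pos":[0,-1.6,-5.9],"twist":[0,0,0]}]' && python3 -m inch '[{"fingers":0,"delta_pos":[0,-1.6,-5.9],"twist":[0,0,0]},{"fingers":0,"delta_pos":[0,-1.6,-5.9],"twist":[0,0,0]},{"fingers":0,"delta_pos":[0,-1.6,-5.9],"twist":[0,0,0]},{"fingers":0,"delta_pos":[0,-1.6,-5.9],"twist":[0,0,0]},{"fingers":0,"delta_pos":[0,-1.6,-5.0],"twist":[0,0,0]}]' && python3 - <<'E'
from h import *
go(0.56,-0.06,0.30,102)
E
```

```text
time: 0.82
tool_pos: [0.2621, 0.5255, 0.3003]
tool_rot: [0.444, -0.55, 0.445, 0.55]
contact_force: [1.4, -0.6, 0.4]
gripper_width: 0.606
time: 1.45
tool_pos: [0.4025, 0.2506, 0.3012]
tool_rot: [-0.446, 0.549, -0.445, -0.549]
contact_force: [1.5, 0.4, -0.2]
gripper_width: 0.5
time: 2.08
tool_pos: [0.5398, -0.0131, 0.3012]
tool_rot: [-0.446, 0.549, -0.446, -0.549]
contact_force: [1.3, -0.3, 0.2]
gripper_width: 0.5
t 2.08 tcp [ 0.5398 -0.0131  0.3012] jaw 101.8 width 0.500 F [ 1.3 -0.3  0.2] q6 -1.94
 twist_x -0.2  level_err [-0.    0.    0.01]  shift cm [ 0.12 -1.   -5.  ]
```

```bash
python3 -m inch '[{"fingers":0,"delta_pos":[0,-1,-5],"twist":[0,0,0]},{"fingers":0,"delta_pos":[0,0,0],"twist":[0,0,0]}]' && python3 - <<'E'
from h import *
go(0.56,-0.06,0.30,102)
f=viewer.grab_frame("wrist"); np.savez("w1.npz",**f)
cv2.imwrite("pics/w1.png",f["pixels"])
im=rect(f,0.4,0.75,-0.22,0.13,0.1,0.0005,True); cv2.imwrite("pics/w1r.png",cv2.resize(im,(600,600)))
E
```

```text
time: 2.33
tool_pos: [0.5598, -0.0606, 0.3004]
tool_rot: [0.446, -0.548, 0.447, 0.549]
contact_force: [-0.0, 0.6, -0.0]
gripper_width: 0.503
t 2.33 tcp [ 0.5598 -0.0606  0.3004] jaw 101.6 width 0.503 F [-0.   0.6 -0. ] q6 -2.01
 twist_x -0.4  level_err [ 0.    0.02 -0.09]  shift cm [ 0.04 -0.03  0.05]
```

View pics/w1.png

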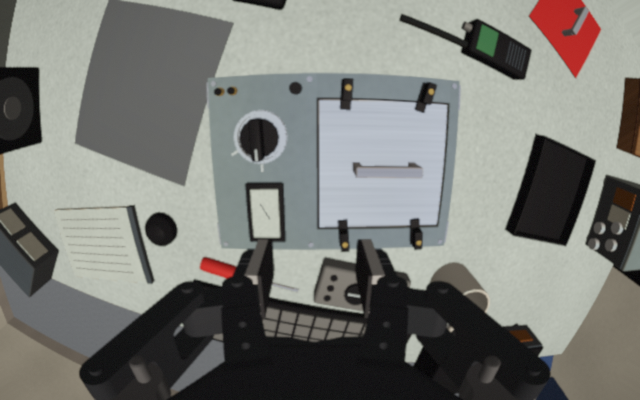

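View pics/w1r.png

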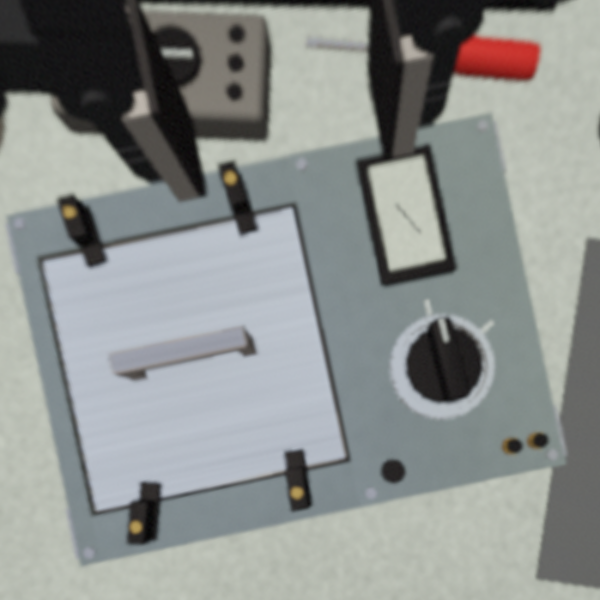

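```bash
cat > z.py <<'E'
from h import *
import sys
def tile(f,cs,z,name,fish=True,h=0.03,res=0.0002,ang=0):
    t=[]
    for (x,y) in cs:
        im=rect(f,x-h,x+h,y-h,y+h,z,res,fish); t.append(im)
    im=np.hstack(t); cv2.imwrite(name,im); print(im.shape)
E
python3 - <<'E'
from z import *
f=dict(np.load("w1.npz"))
P=lambda u,v:(0.75-v*.35/600,0.13-u*.35/600)
cs=[P(140,515),P(297,485),P(72,220),P(233,185)]
cs=[tuple(np.round(c,3)) for c in cs]; print(cs)
tile(f,cs[:2],0.1215,"pics/b12.png",res=.00016);tile(f,cs[2:],0.1215,"pics/b34.png",res=.00016)
g=viewer.grab_frame("top")
tile(f,[(0.537,-0.128),(0.585,0.020)],0.120,"pics/kh.png",h=.05,res=.00025)
E
cd pics; python3 -c "
import cv2,numpy as np
a=cv2.imread('b12.png');b=cv2.imread('b34.png');c=np.vstack([a,b]);print(c.shape);cv2.imwrite('b.png',cv2.resize(c,(600,600)))"
```

```text
[(np.float64(0.45), np.float64(0.048)), (np.float64(0.467), np.float64(-0.043)), (np.float64(0.622), np.float64(0.088)), (np.float64(0.642), np.float64(-0.006))]
(374, 748, 3)
(375, 748, 3)
(400, 799, 3)
(749, 748, 3)
```

View pics/b.png

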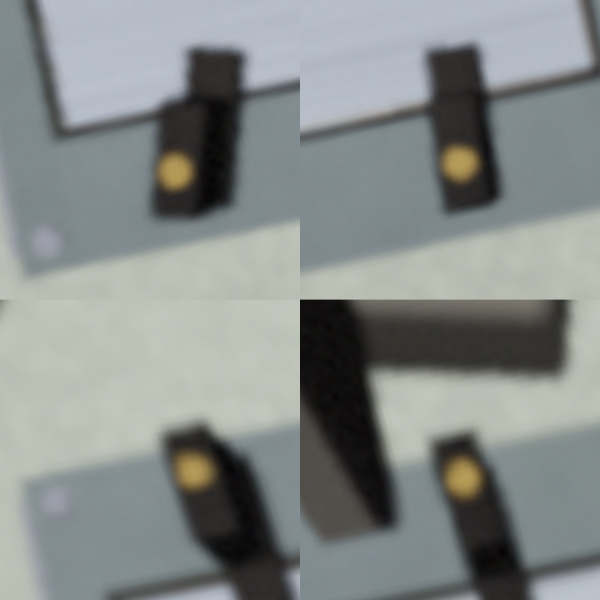

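View pics/kh.png

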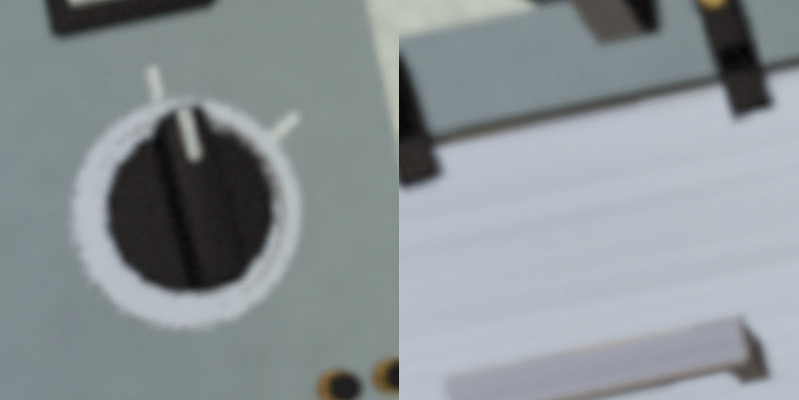

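```bash
python3 - <<'E'
from h import *
go(0.5365,-0.1275,0.18,101.9)
E
```

```text
t 2.42 tcp [ 0.5592 -0.0578  0.3008] jaw 101.8 width 0.498 F [0.6 0.1 0. ] q6 -2.01
 twist_x -0.1  level_err [ 0.    0.05 -0.05]  shift cm [12.08  3.66 -6.35]
```

```bash
python3 -m inch '[{"fingers":-0.3,"delta_pos":[0,1.9,-3.2],"twist":[0,0,0]},{"fingers":-0.3,"delta_pos":[0,1.8,-3.2],"twist":[0,0,0]},{"fingers":-0.3,"delta_pos":[6,0,0],"twist":[0,0,0]},{"fingers":-0.3,"delta_pos":[6,0,0],"twist":[0,0,0]},{"fingers":-0.3,"delta_pos":[0,0,0],"twist":[0,0,0]}]' && python3 - <<'E'
from z import *
for i in range(3): go(0.5365,-0.1275,0.1165,101.9); viewer.grab_frame("top")
f=viewer.grab_frame("wrist"); cv2.imwrite("pics/w2.png",f["pixels"]); np.savez("w2.npz",**f)
E
```

```text
time: 3.05
tool_pos: [0.5323, -0.1252, 0.1753]
tool_rot: [0.444, -0.545, 0.446, 0.554]
contact_force: [-0.7, -0.1, -0.1]
gripper_width: 0.351
t 3.05 tcp [ 0.5323 -0.1252  0.1753] jaw 102.0 width 0.351 F [-0.7 -0.1 -0.1] q6 -2.15
 twist_x 0.1  level_err [ 0.    0.39 -0.58]  shift cm [ 5.88 -0.36 -0.31]
t 3.10 tcp [ 0.535  -0.1263  0.1798] jaw 102.0 width 0.353 F [ 0.7 -0.1  0.5] q6 -2.15
 twist_x 0.1  level_err [ 0.    0.15 -0.21]  shift cm [ 6.33 -0.13 -0.15]
t 3.15 tcp [ 0.5369 -0.1272  0.1829] jaw 102.0 width 0.352 F [0.5 0.2 0.6] q6 -2.15
 twist_x 0.1  level_err [ 0.   -0.03  0.07]  shift cm [ 6.64  0.05 -0.02]
```

View pics/w2.png

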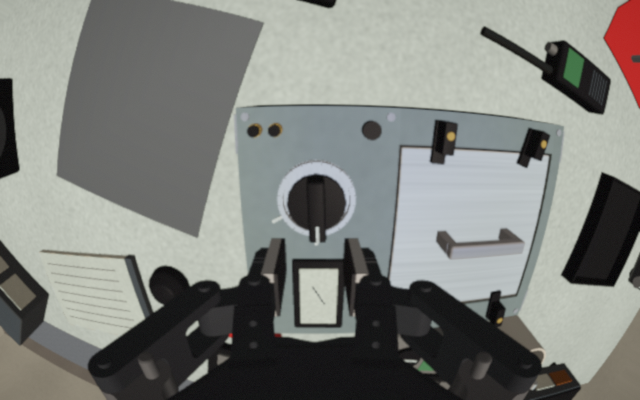

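```bash
python3 - <<'E'
from z import *
go(0.5365,-0.1275,0.1165,101.9)
f=viewer.grab_frame("wrist")
a=rect(f,.487,.587,-.178,-.078,.115,.00025,True);b=rect(f,.487,.587,-.178,-.078,.135,.00025,True)
for im in (a,b):
    cv2.drawMarker(im,(200-2,200+2),(0,0,255),cv2.MARKER_CROSS,20,1)
cv2.circle(a,(198,202),88,(0,0,255),1)
cv2.imwrite("pics/k2.png",np.hstack([a,b]))
E
```

```text
t 3.25 tcp [ 0.5385 -0.1282  0.1855] jaw 102.0 width 0.350 F [ 0.8 -0.1 -0.2] q6 -2.15
 twist_x 0.1  level_err [ 0.   -0.2   0.31]  shift cm [6.9  0.18 0.11]
```

View pics/k2.png

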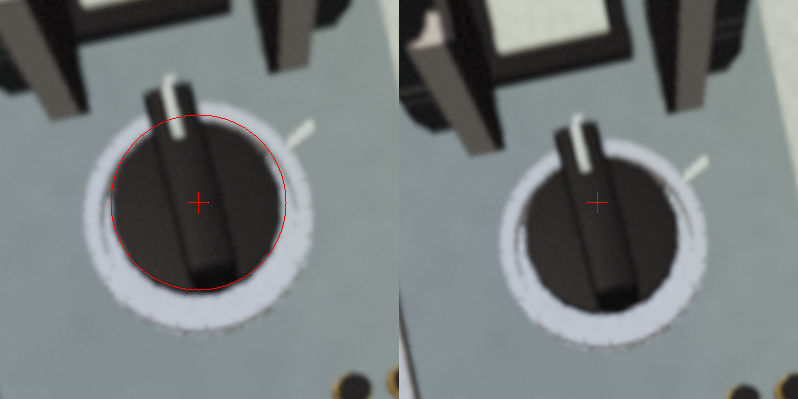

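```bash
python3 -m inch '[{"fingers":-0.3,"delta_pos":[0,0,0],"twist":[0,0,0]},{"fingers":-0.3,"delta_pos":[0,0,0],"twist":[0,0,0]}]'; python3 - <<'E'
from h import *
go(0.5353,-0.127,0.1165,101.9)
E
```

```text
time: 3.55
tool_pos: [0.537, -0.1283, 0.1827]
tool_rot: [-0.446, 0.55, -0.445, -0.548]
contact_force: [1.1, -0.3, 0.1]
gripper_width: 0.347
t 3.55 tcp [ 0.537  -0.1283  0.1827] jaw 101.9 width 0.347 F [ 1.1 -0.3  0.1] q6 -2.15
 twist_x -0.0  level_err [ 0.   -0.06  0.1 ]  shift cm [6.62 0.14 0.16]
```

```bash
python3 -m inch '[{"fingers":-0.3,"delta_pos":[1.5,0.14,0.16],"twist":[0,0,0]},{"fingers":-0.3,"delta_pos":[1.8,0,0],"twist":[0,0,0]},{"fingers":-0.3,"delta_pos":[1.3,0,0],"twist":[0,0,0]},{"fingers":-0.3,"delta_pos":[0.7,0,0],"twist":[0,0,0]},{"fingers":-0.3,"delta_pos":[0.4,0,0],"twist":[0,0,0]}]' && python3 -m inch '[{"fingers":-0.3,"delta_pos":[0,0,0],"twist":[0,0,0]},{"fingers":-0.3,"delta_pos":[0,0,0],"twist":[0,0,0]},{"fingers":-0.3,"delta_pos":[0,0,0],"twist":[0,0,0]}]'; python3 - <<'E'
from h import *
go(0.5353,-0.127,0.1165,101.9)
E
```

```text
time: 4.18
tool_pos: [0.5345, -0.1267, 0.1236]
tool_rot: [0.445, -0.549, 0.446, 0.549]
contact_force: [-0.4, -0.3, -0.8]
gripper_width: 0.346
time: 4.55
tool_pos: [0.5351, -0.1269, 0.1249]
tool_rot: [-0.446, 0.549, -0.445, -0.549]
contact_force: [0.5, 0.7, -0.3]
gripper_width: 0.353
t 4.55 tcp [ 0.5351 -0.1269  0.1249] jaw 101.9 width 0.353 F [ 0.5  0.7 -0.3] q6 -2.15
 twist_x -0.0  level_err [ 0.   -0.03  0.05]  shift cm [ 0.84 -0.02 -0.02]
```

```bash
python3 -m inch '[{"fingers":-0.3,"delta_pos":[0.4,0,0],"twist":[0,0,0]},{"fingers":-0.3,"delta_pos":[0.4,0,0],"twist":[0,0,0]},{"fingers":-0.6,"delta_pos":[0,0,0],"twist":[0,0,0]},{"fingers":-1,"delta_pos":[0,0,0],"twist":[0,0,0]},{"fingers":-1,"delta_pos":[0,0,0],"twist":[0,0,0]}]' ; python3 - <<'E'
from h import *
go(0.5353,-0.127,0.1165,101.9)
f=viewer.grab_frame("wrist"); cv2.imwrite("pics/w3.png",f["pixels"][100:400,150:500])
E
```

```text
time: 5.18
tool_pos: [0.5345, -0.1273, 0.116]
tool_rot: [-0.445, 0.549, -0.446, -0.549]
contact_force: [0.1, -3.4, -2.7]
gripper_width: 0.129
t 5.17 tcp [ 0.5345 -0.1273  0.116 ] jaw 101.9 width 0.129 F [ 0.1 -3.4 -2.7] q6 -2.15
 twist_x -0.0  level_err [-0.   -0.05 -0.04]  shift cm [-0.05 -0.09  0.01]
```

View pics/w3.png

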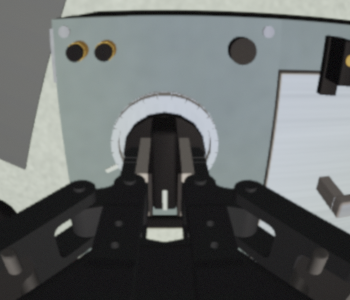

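```bash
python3 -m inch '[{"fingers":-1,"delta_pos":[0.3,0,0],"twist":[0,0,0]},{"fingers":-1,"delta_pos":[0.3,0,0],"twist":[0,0,0]},{"fingers":-1,"delta_pos":[0.1,0,0],"twist":[0,0,0]},{"fingers":-1,"delta_pos":[0,0,0],"twist":[0,0,0]}]' ; python3 - <<'E'
from h import *
go(0.5353,-0.127,0.1095,101.9)
E
```

```text
time: 5.72
tool_pos: [0.5345, -0.1273, 0.1105]
tool_rot: [0.445, -0.549, 0.446, 0.549]
contact_force: [-5.3, -3.5, 6.0]
gripper_width: 0.123
t 5.72 tcp [ 0.5345 -0.1273  0.1105] jaw 101.9 width 0.123 F [-5.3 -3.5  6. ] q6 -2.15
 twist_x -0.0  level_err [-0.   -0.04 -0.06]  shift cm [ 0.1  -0.08  0.01]
```

```bash
python3 -m inch '[{"fingers":-1,"delta_pos":[0.15,0,0],"twist":[0,0,0]},{"fingers":-1,"delta_pos":[0,0,0],"twist":[0,0,0]},{"fingers":-1,"delta_pos":[0,0,0],"twist":[5,0,0]},{"fingers":-1,"delta_pos":[0,0,0],"twist":[5,0,0]},{"fingers":-1,"delta_pos":[0,0,0],"twist":[0,0,0]}]' ; python3 - <<'E'
from h import *
go(0.5353,-0.127,0.1095,101.9)
f=viewer.grab_frame("wrist"); cv2.imwrite("pics/w4.png",f["pixels"][100:400,150:500])
print(manip.state()["ft_torque"])
E
```

```text
time: 6.35
tool_pos: [0.5345, -0.1272, 0.1093]
tool_rot: [0.491, -0.508, 0.492, 0.508]
contact_force: [-5.8, -2.5, 8.4]
gripper_width: 0.124
t 6.35 tcp [ 0.5345 -0.1272  0.1093] jaw 91.9 width 0.124 F [-5.8 -2.5  8.4] q6 -1.97
 twist_x -10.0  level_err [-0.   -0.03 -0.06]  shift cm [-0.02 -0.08  0.  ]
[-0.36586756  1.01007852 -0.02213881]
```

View pics/w4.png

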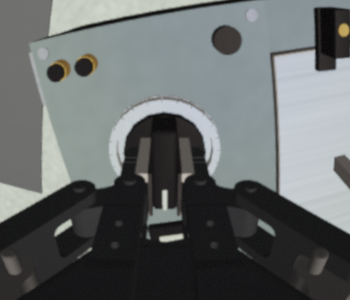

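```bash
python3 -m inch '[{"fingers":-1,"delta_pos":[0,0,0],"twist":[10,0,0]},{"fingers":-1,"delta_pos":[0,0,0],"twist":[10,0,0]},{"fingers":-1,"delta_pos":[0,0,0],"twist":[10,0,0]},{"fingers":-1,"delta_pos":[0,0,0],"twist":[10,0,0]},{"fingers":-1,"delta_pos":[0,0,0],"twist":[10,0,0]}]' ;python3 -m inch '[{"fingers":-1,"delta_pos":[0,0,0],"twist":[1.5,0,0]},{"fingers":-1,"delta_pos":[0,0,0],"twist":[0,0,0]},{"fingers":-1,"delta_pos":[0,0,0],"twist":[0,0,0]}]'; python3 - <<'E'
from h import *
go(0.5353,-0.127,0.1095,101.9)
f=viewer.grab_frame("wrist"); cv2.imwrite("pics/w5.png",f["pixels"][100:400,150:500])
print(manip.state()["ft_torque"])
E
```

```text
time: 7.02
tool_pos: [0.5349, -0.1266, 0.1093]
tool_rot: [0.661, -0.251, 0.661, 0.251]
contact_force: [-4.8, -0.8, 7.0]
gripper_width: 0.134
time: 7.4
tool_pos: [0.5349, -0.1266, 0.1093]
tool_rot: [0.664, -0.244, 0.664, 0.244]
contact_force: [-5.2, -0.8, 6.9]
gripper_width: 0.123
t 7.40 tcp [ 0.5349 -0.1266  0.1093] jaw 40.4 width 0.123 F [-5.2 -0.8  6.9] q6 -1.07
 twist_x -61.5  level_err [0.   0.03 0.  ]  shift cm [-0.02 -0.03 -0.05]
[-0.03688674  0.76184485 -0.08818486]
```

View pics/w5.png

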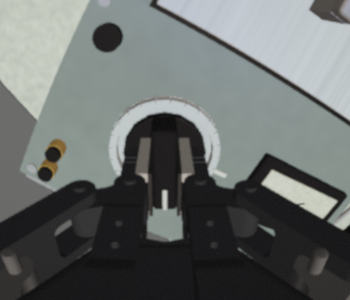

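```bash
python3 -m inch '[{"fingers":-1,"delta_pos":[-0.4,0,0],"twist":[0,0,0]},{"fingers":-1,"delta_pos":[-0.35,0,0],"twist":[0,0,0]},{"fingers":-1,"delta_pos":[0,0,0],"twist":[0,0,0]},{"fingers":-0.5,"delta_pos":[0,0,0],"twist":[0,0,0]},{"fingers":-0.3,"delta_pos":[0,0,0],"twist":[0,0,0]}]' ;python3 -m inch '[{"fingers":-0.3,"delta_pos":[-3,0,0],"twist":[0,0,0]},{"fingers":-0.3,"delta_pos":[-3,0,0],"twist":[-10,0,0]},{"fingers":-0.3,"delta_pos":[0,0,0],"twist":[-10,0,0]},{"fingers":-0.3,"delta_pos":[0,0,0],"twist":[-10,0,0]},{"fingers":-0.3,"delta_pos":[0,0,0],"twist":[-10,0,0]}]'; python3 - <<'E'
from h import *
go(0.4456,0.043,0.18,85)
f=viewer.grab_frame("wrist"); cv2.imwrite("pics/w6.png",f["pixels"])
E
```

```text
time: 8.07
tool_pos: [0.5348, -0.1265, 0.115]
tool_rot: [0.664, -0.244, 0.663, 0.244]
contact_force: [0.4, 0.3, -0.6]
gripper_width: 0.348
time: 8.7
tool_pos: [0.5348, -0.1266, 0.175]
tool_rot: [0.539, -0.458, 0.539, 0.458]
contact_force: [-0.6, 0.4, 0.2]
gripper_width: 0.349
t 8.70 tcp [ 0.5348 -0.1266  0.175 ] jaw 80.7 width 0.349 F [-0.6  0.4  0.2] q6 -1.78
 twist_x -4.3  level_err [-0.    0.02  0.01]  shift cm [-0.5  10.36 16.12]
```

View pics/w6.png

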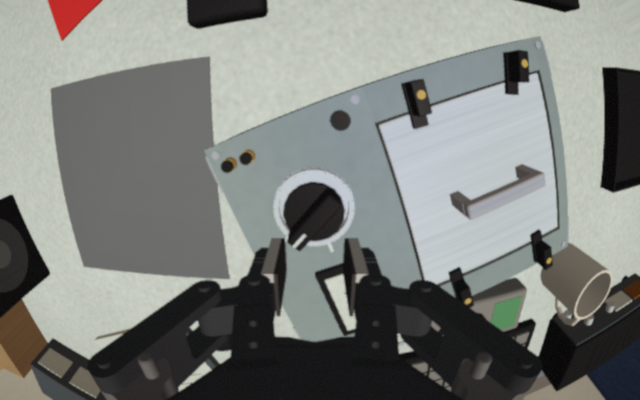

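```bash
cat >> h.py <<'E'
def fcloud(f):
    K=f["K"];d=f["range_z"];v,u=np.mgrid[0:400,0:640]
    x=(u-K[0,2])/K[0,0];y=(v-K[1,2])/K[1,1];r=np.hypot(x,y);s=np.tan(r)/np.maximum(r,1e-9)
    p=np.stack([x*s*d,y*s*d,d],-1)
    return p@f["pose"][:3,:3].T+f["pose"][:3,3]
E
python3 - <<'E'
from z import *
f=viewer.grab_frame("wrist"); c=fcloud(f)
m=(np.hypot(c[...,0]-.535,c[...,1]+.127)<.02)
print(np.percentile(c[m][:,2],[5,25,50,75,90,97]).round(4))
m=(np.hypot(c[...,0]-.535,c[...,1]+.127)<.06)&(np.hypot(c[...,0]-.535,c[...,1]+.127)>.04)
print(np.percentile(c[m][:,2],[5,25,50,75,90,97]).round(4))
a=rect(f,.485,.585,-.177,-.077,.135,.00025,True)
cv2.imwrite("pics/k3.png",a)
E
```

```text
[0.1139 0.1344 0.2484 0.2607 0.2671 0.2702]
[0.0985 0.0996 0.2409 0.26   0.2693 0.2737]
```

View pics/k3.png

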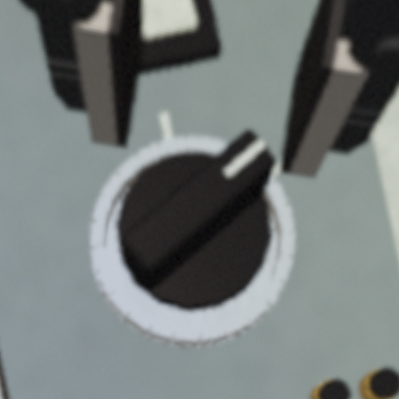

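```bash
python3 -m inch '[{"fingers":-0.3,"delta_pos":[-0.5,3,5],"twist":[-4.3,0,0]},{"fingers":-0.3,"delta_pos":[0,3,5],"twist":[0,0,0]},{"fingers":-0.3,"delta_pos":[0,3,4],"twist":[0,0,0]},{"fingers":-0.3,"delta_pos":[0,1,1.5],"twist":[0,0,0]},{"fingers":-0.3,"delta_pos":[0,0.36,0.5],"twist":[0,0,0]}]' ;python3 -m inch '[{"fingers":-0.3,"delta_pos":[0,0,0],"twist":[0,0,0]},{"fingers":-0.3,"delta_pos":[0,0,0],"twist":[0,0,0]}]'; python3 - <<'E'
from h import *
go(0.4456,0.043,0.108,85)
f=viewer.grab_frame("wrist"); cv2.imwrite("pics/w7.png",f["pixels"])
a=rect(f,.415,.475,.013,.073,.1215,.00015,True); cv2.imwrite("pics/b1.png",a)
E
```

```text
time: 9.43
tool_pos: [0.4503, 0.0443, 0.1804]
tool_rot: [0.523, -0.476, 0.523, 0.476]
contact_force: [0.4, -0.4, 0.4]
gripper_width: 0.352
time: 9.68
tool_pos: [0.4509, 0.043, 0.1804]
tool_rot: [0.523, -0.476, 0.523, 0.476]
contact_force: [-0.4, 0.6, 0.6]
gripper_width: 0.352
t 9.68 tcp [0.4509 0.043  0.1804] jaw 84.6 width 0.352 F [-0.4  0.6  0.6] q6 -1.55
 twist_x -0.4  level_err [ 0.   -0.01  0.  ]  shift cm [ 7.24  0.53 -0.05]
```

View pics/b1.png

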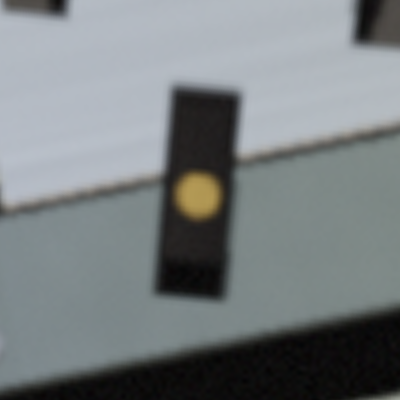

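View pics/w7.png

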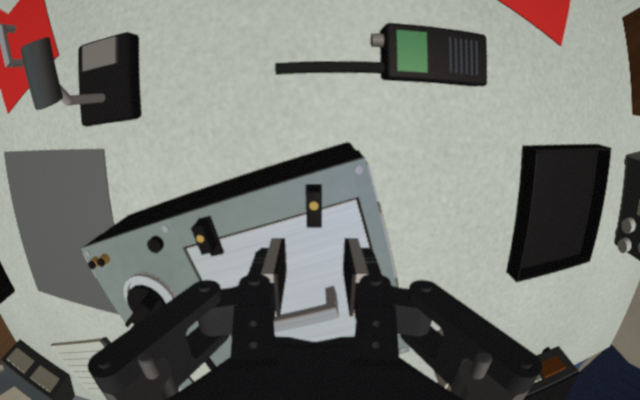

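```bash
python3 -m inch '[{"fingers":-0.3,"delta_pos":[2,0.5,-0.03],"twist":[0,0,0]},{"fingers":-0.3,"delta_pos":[2,0,0],"twist":[0,0,0]},{"fingers":-0.3,"delta_pos":[1.5,0,0],"twist":[0,0,0]},{"fingers":-0.3,"delta_pos":[0.8,0,0],"twist":[0,0,0]},{"fingers":-0.3,"delta_pos":[0,0,0],"twist":[0,0,0]}]'; python3 - <<'E'
from h import *
go(0.4458,0.0432,0.108,85)
E
```

```text
time: 10.35
tool_pos: [0.4449, 0.044, 0.1165]
tool_rot: [0.522, -0.476, 0.523, 0.477]
contact_force: [-1.0, 0.4, 0.4]
gripper_width: 0.354
t 10.35 tcp [0.4449 0.044  0.1165] jaw 84.7 width 0.354 F [-1.   0.4  0.4] q6 -1.55
 twist_x -0.3  level_err [-0.   -0.   -0.09]  shift cm [ 0.85 -0.1  -0.07]
```

```bash
python3 -m inch '[{"fingers":-0.3,"delta_pos":[0.5,-0.05,-0.04],"twist":[0,0,0]},{"fingers":-0.3,"delta_pos":[0.35,0,0],"twist":[0,0,0]},{"fingers":-0.6,"delta_pos":[0,0,0],"twist":[0,0,0]},{"fingers":-1,"delta_pos":[0,0,0],"twist":[0,0,0]},{"fingers":-1,"delta_pos":[0,0,0],"twist":[0,0,0]}]'; python3 - <<'E'
from h import *
go(0.4458,0.0432,0.108,85)
E
```

```text
time: 10.98
tool_pos: [0.4458, 0.0429, 0.1091]
tool_rot: [0.522, -0.477, 0.523, 0.476]
contact_force: [-1.7, -3.5, 2.0]
gripper_width: 0.099
t 10.97 tcp [0.4458 0.0429 0.1091] jaw 84.7 width 0.099 F [-1.7 -3.5  2. ] q6 -1.55
 twist_x -0.3  level_err [-0.   -0.1  -0.01]  shift cm [ 0.11 -0.    0.03]
```

```bash
python3 -m inch '[{"fingers":-1,"delta_pos":[0,0,0],"twist":[10,0,0]},{"fingers":-1,"delta_pos":[0,0,0],"twist":[10,0,0]},{"fingers":-1,"delta_pos":[0,0,0],"twist":[10,0,0]},{"fingers":-1,"delta_pos":[0,0,0],"twist":[10,0,0]},{"fingers":-1,"delta_pos":[0,0,0],"twist":[10,0,0]}]'; python3 -m inch '[{"fingers":-1,"delta_pos":[0,0,0],"twist":[10,0,0]},{"fingers":-1,"delta_pos":[0,0,0],"twist":[10,0,0]},{"fingers":-1,"delta_pos":[0,0,0],"twist":[3,0,0]},{"fingers":-1,"delta_pos":[0,0,0],"twist":[0,0,0]}]';  python3 - <<'E'
from h import *
go(0.4458,0.0432,0.108,85)
print(st()[0]["ft_torque"])
E
python3 -m inch '[{"fingers":-0.6,"delta_pos":[0,0,0],"twist":[0,0,0]},{"fingers":-0.3,"delta_pos":[0,0,0],"twist":[0,0,0]},{"fingers":-0.3,"delta_pos":[-3,0,0],"twist":[0,0,0]},{"fingers":-0.3,"delta_pos":[-3,0,0],"twist":[-10,0,0]},{"fingers":-0.3,"delta_pos":[-1,0,0],"twist":[-10,0,0]}]'; python3 -m inch '[{"fingers":-0.3,"delta_pos":[0,0,0],"twist":[-10,0,0]},{"fingers":-0.3,"delta_pos":[0,0,0],"twist":[-10,0,0]},{"fingers":-0.3,"delta_pos":[0,0,0],"twist":[-10,0,0]},{"fingers":-0.3,"delta_pos":[0,0,0],"twist":[-10,0,0]},{"fingers":-0.3,"delta_pos":[0,0,0],"twist":[-10,0,0]}]'; python3 - <<'E'
from h import *
go(0.4644,-0.045,0.18,95.7)
f=viewer.grab_frame("wrist"); cv2.imwrite("pics/w8.png",f["pixels"])
E
```

```text
time: 11.6
tool_pos: [0.4456, 0.0425, 0.1091]
tool_rot: [0.675, -0.21, 0.676, 0.208]
contact_force: [-3.9, -5.8, 2.7]
gripper_width: 0.095
time: 12.1
tool_pos: [0.4454, 0.0424, 0.1091]
tool_rot: [0.703, -0.073, 0.704, 0.071]
contact_force: [-3.4, -6.5, 3.2]
gripper_width: 0.095
t 12.10 tcp [0.4454 0.0424 0.1091] jaw 11.7 width 0.095 F [-3.4 -6.5  3.2] q6 -0.27
 twist_x -73.3  level_err [ 0.   -0.18 -0.06]  shift cm [ 0.11 -0.03  0.08]
[-1.05205873  0.6042447  -0.03890814]
time: 12.72
tool_pos: [0.4472, 0.0439, 0.1814]
tool_rot: [0.681, -0.195, 0.678, 0.195]
contact_force: [-0.0, -1.4, -0.3]
gripper_width: 0.349
time: 13.35
tool_pos: [0.4459, 0.044, 0.1789]
tool_rot: [0.534, -0.464, 0.533, 0.464]
contact_force: [0.6, 0.0, 0.6]
gripper_width: 0.349
t 13.35 tcp [0.4459 0.044  0.1789] jaw 82.0 width 0.349 F [0.6 0.  0.6] q6 -1.50
 twist_x -13.7  level_err [-0.    0.04  0.03]  shift cm [-0.11 -0.95 -9.04]
```

View pics/w8.png

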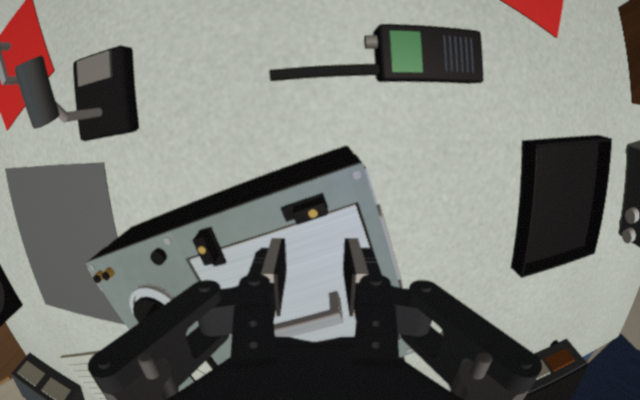

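```bash
python3 -m inch '[{"fingers":-0.3,"delta_pos":[0,0,0],"twist":[-7,0,0]},{"fingers":-0.3,"delta_pos":[0,0,0],"twist":[-6.7,0,0]},{"fingers":-0.3,"delta_pos":[0,-0.4,-4],"twist":[0,0,0]},{"fingers":-0.3,"delta_pos":[0,-0.4,-3.5],"twist":[0,0,0]},{"fingers":-0.3,"delta_pos":[0,-0.15,-1.5],"twist":[0,0,0]}]'; python3 -m inch '[{"fingers":-0.3,"delta_pos":[0,0,0],"twist":[0,0,0]},{"fingers":-0.3,"delta_pos":[0,0,0],"twist":[0,0,0]}]'; cat > bt.py <<'E'
from h import *
import sys
x,y,jaw=map(float,sys.argv[1:4])
go(x,y,0.108,jaw)
f=viewer.grab_frame("wrist")
a=rect(f,x-.03,x+.03,y-.03,y+.03,.1215,.00015,True)
hsv=cv2.cvtColor(a,cv2.COLOR_BGR2HSV); m=(hsv[...,1]>110)&(hsv[...,2]>100)
v,u=np.nonzero(m)
v=v[(abs(u-200)<150)];u=u[abs(u-200)<150]
print("dot px",u.mean(),v.mean(),len(u)); dx,dy=x+.03-v.mean()*.00015,y+.03-u.mean()*.00015
print("dot world",round(dx,4),round(dy,4)); go(dx,dy,0.108,jaw)
cv2.imwrite(sys.argv[4],a)
E
python3 bt.py 0.4644 -0.045 95.7 pics/b2.png
```

```text
time: 14.02
tool_pos: [0.4641, -0.0461, 0.1789]
tool_rot: [0.477, -0.522, 0.477, 0.522]
contact_force: [-0.1, 1.2, -0.2]
gripper_width: 0.349
time: 14.28
tool_pos: [0.4636, -0.0443, 0.1787]
tool_rot: [0.476, -0.523, 0.476, 0.523]
contact_force: [0.2, 0.3, 0.1]
gripper_width: 0.348
t 14.28 tcp [ 0.4636 -0.0443  0.1787] jaw 95.4 width 0.348 F [0.2 0.3 0.1] q6 -1.92
 twist_x -0.3  level_err [ 0.    0.04 -0.01]  shift cm [ 7.07 -0.07 -0.08]
dot px 198.5335731414868 199.9736211031175 1668
dot world 0.4644 -0.0448
t 14.32 tcp [ 0.4636 -0.0442  0.1787] jaw 95.4 width 0.353 F [ 0.4  0.7 -0.9] q6 -1.92
 twist_x -0.3  level_err [ 0.    0.03 -0.  ]  shift cm [ 7.07 -0.08 -0.07]
```

View pics/b2.png

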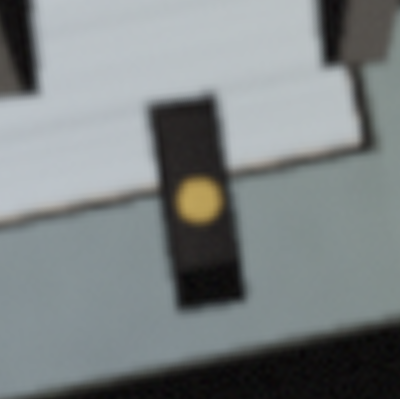

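```bash
python3 -m inch '[{"fingers":-0.3,"delta_pos":[2,-0.08,-0.07],"twist":[-3,0,0]},{"fingers":-0.3,"delta_pos":[2,0,0],"twist":[0,0,0]},{"fingers":-0.3,"delta_pos":[1.6,0,0],"twist":[0,0,0]},{"fingers":-0.3,"delta_pos":[0.8,0,0],"twist":[0,0,0]},{"fingers":-0.3,"delta_pos":[0.4,0,0],"twist":[0,0,0]}]'; python3 -m inch '[{"fingers":-0.3,"delta_pos":[0.2,0,0],"twist":[0,0,0]},{"fingers":-0.6,"delta_pos":[0,0,0],"twist":[0,0,0]},{"fingers":-1,"delta_pos":[0,0,0],"twist":[0,0,0]},{"fingers":-1,"delta_pos":[0,0,0],"twist":[0,0,0]}]'; python3 - <<'E'
from h import *
go(0.4644,-0.0448,0.108,11.9)
E
```

```text
time: 14.95
tool_pos: [0.4646, -0.0455, 0.1106]
tool_rot: [0.462, -0.535, 0.462, 0.535]
contact_force: [0.0, -0.3, 1.2]
gripper_width: 0.35
time: 15.45
tool_pos: [0.4649, -0.0452, 0.1095]
tool_rot: [0.463, -0.535, 0.462, 0.535]
contact_force: [-0.8, 4.7, 4.0]
gripper_width: 0.092
t 15.45 tcp [ 0.4649 -0.0452  0.1095] jaw 98.4 width 0.092 F [-0.8  4.7  4. ] q6 -1.98
 twist_x 86.5  level_err [-0.    0.05 -0.07]  shift cm [ 0.15  0.05 -0.04]
```

```bash
python3 -m inch '[{"fingers":-1,"delta_pos":[0,0,0],"twist":[10,0,0]},{"fingers":-1,"delta_pos":[0,0,0],"twist":[10,0,0]},{"fingers":-1,"delta_pos":[0,0,0],"twist":[10,0,0]},{"fingers":-1,"delta_pos":[0,0,0],"twist":[10,0,0]},{"fingers":-1,"delta_pos":[0,0,0],"twist":[10,0,0]}]'; python3 -m inch '[{"fingers":-1,"delta_pos":[0,0,0],"twist":[10,0,0]},{"fingers":-1,"delta_pos":[0,0,0],"twist":[10,0,0]},{"fingers":-1,"delta_pos":[0,0,0],"twist":[10,0,0]},{"fingers":-1,"delta_pos":[0,0,0],"twist":[6.5,0,0]},{"fingers":-1,"delta_pos":[0,0,0],"twist":[0,0,0]}]';  python3 - <<'E'
from h import *
go(0.4644,-0.045,0.108,11.9)
print(st()[0]["ft_torque"])
E
python3 -m inch '[{"fingers":-0.6,"delta_pos":[0,0,0],"twist":[0,0,0]},{"fingers":-0.3,"delta_pos":[0,0,0],"twist":[0,0,0]},{"fingers":-0.3,"delta_pos":[-3,0,0],"twist":[0,0,0]},{"fingers":-0.3,"delta_pos":[-3,0,0],"twist":[-10,0,0]},{"fingers":-0.3,"delta_pos":[-1,0,0],"twist":[-10,0,0]}]'; python3 -m inch '[{"fingers":-0.3,"delta_pos":[0,0,0],"twist":[-10,0,0]},{"fingers":-0.3,"delta_pos":[0,0,0],"twist":[-10,0,0]},{"fingers":-0.3,"delta_pos":[0,0,0],"twist":[-10,0,0]},{"fingers":-0.3,"delta_pos":[0,0,0],"twist":[-10,0,0]},{"fingers":-0.3,"delta_pos":[0,0,0],"twist":[-10,0,0]}]'; python3 - <<'E'
from h import *
go(0.6366,-0.0086,0.18,110)
E
```

```text
time: 16.08
tool_pos: [0.4646, -0.046, 0.1095]
tool_rot: [0.646, -0.288, 0.646, 0.288]
contact_force: [-3.4, 0.9, 4.9]
gripper_width: 0.098
time: 16.7
tool_pos: [0.4641, -0.0463, 0.1095]
tool_rot: [0.703, -0.073, 0.704, 0.073]
contact_force: [-5.0, 0.2, 5.7]
gripper_width: 0.092
t 16.70 tcp [ 0.4641 -0.0463  0.1095] jaw 11.9 width 0.092 F [-5.   0.2  5.7] q6 -0.46
 twist_x -0.0  level_err [ 0.   -0.12  0.05]  shift cm [0.15 0.12 0.06]
[ 0.09899614  0.92457336 -0.01455627]
time: 17.32
tool_pos: [0.4659, -0.0462, 0.1813]
tool_rot: [0.681, -0.197, 0.678, 0.195]
contact_force: [1.1, 0.4, 0.3]
gripper_width: 0.355
time: 17.95
tool_pos: [0.4647, -0.0459, 0.1787]
tool_rot: [0.533, -0.465, 0.533, 0.465]
contact_force: [-0.0, -0.3, 0.1]
gripper_width: 0.352
t 17.95 tcp [ 0.4647 -0.0459  0.1787] jaw 82.2 width 0.352 F [-0.  -0.3  0.1] q6 -1.69
 twist_x -27.8  level_err [ 0.   -0.03  0.01]  shift cm [ -0.13 -17.43  -2.37]
```

```bash
python3 -m inch '[{"fingers":-0.3,"delta_pos":[0,0,0],"twist":[-10,0,0]},{"fingers":-0.3,"delta_pos":[0,0,0],"twist":[-10,0,0]},{"fingers":-0.3,"delta_pos":[0,0,0],"twist":[-7.8,0,0]},{"fingers":-0.3,"delta_pos":[0,-5.8,-0.8],"twist":[0,0,0]},{"fingers":-0.3,"delta_pos":[0,-5.8,-0.8],"twist":[0,0,0]}]'; python3 -m inch '[{"fingers":-0.3,"delta_pos":[0,-3.8,-0.5],"twist":[0,0,0]},{"fingers":-0.3,"delta_pos":[0,-1.5,-0.2],"twist":[0,0,0]},{"fingers":-0.3,"delta_pos":[0,-0.5,-0.1],"twist":[0,0,0]},{"fingers":-0.3,"delta_pos":[0,0,0],"twist":[0,0,0]},{"fingers":-0.3,"delta_pos":[0,0,0],"twist":[0,0,0]}]'; 
python3 bt.py 0.6366 -0.0086 110 pics/b4.png
```

```text
time: 18.58
tool_pos: [0.5806, -0.0217, 0.1789]
tool_rot: [-0.407, 0.579, -0.407, -0.578]
contact_force: [0.4, 0.0, 1.5]
gripper_width: 0.35
time: 19.2
tool_pos: [0.6356, -0.01, 0.179]
tool_rot: [0.407, -0.578, 0.407, 0.578]
contact_force: [-0.2, 0.1, 0.0]
gripper_width: 0.347
t 19.20 tcp [ 0.6356 -0.01    0.179 ] jaw 109.7 width 0.347 F [-0.2  0.1  0. ] q6 -2.05
 twist_x -0.3  level_err [-0.   -0.01 -0.01]  shift cm [ 7.1  -0.14  0.1 ]
dot px 199.36386607706885 200.19583070120026 1583
dot world 0.6366 -0.0085
t 19.25 tcp [ 0.6358 -0.01    0.1791] jaw 109.7 width 0.351 F [-0.1  0.7 -0.4] q6 -2.05
 twist_x -0.3  level_err [ 0.   -0.01  0.  ]  shift cm [ 7.11 -0.13  0.11]
```

View pics/b4.png

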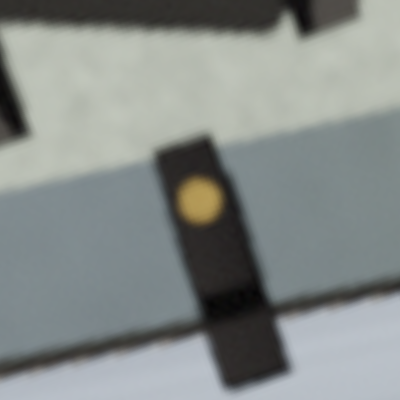

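```bash
python3 -m inch '[{"fingers":-0.3,"delta_pos":[2,-0.13,0.11],"twist":[1.2,0,0]},{"fingers":-0.3,"delta_pos":[2,0,0],"twist":[0,0,0]},{"fingers":-0.3,"delta_pos":[1.6,0,0],"twist":[0,0,0]},{"fingers":-0.3,"delta_pos":[0.8,0,0],"twist":[0,0,0]},{"fingers":-0.3,"delta_pos":[0.4,0,0],"twist":[0,0,0]}]'; python3 -m inch '[{"fingers":-0.3,"delta_pos":[0.2,0,0],"twist":[0,0,0]},{"fingers":-0.6,"delta_pos":[0,0,0],"twist":[0,0,0]},{"fingers":-1,"delta_pos":[0,0,0],"twist":[0,0,0]},{"fingers":-1,"delta_pos":[0,0,0],"twist":[0,0,0]}]'; python3 - <<'E'
from h import *
go(0.6366,-0.0085,0.108,11.9)
E
```

```text
time: 19.88
tool_pos: [0.6371, -0.0082, 0.1099]
tool_rot: [0.413, -0.574, 0.413, 0.574]
contact_force: [0.4, 0.2, 0.3]
gripper_width: 0.354
time: 20.38
tool_pos: [0.6378, -0.0083, 0.1097]
tool_rot: [-0.413, 0.574, -0.413, -0.573]
contact_force: [-0.7, -0.2, 2.7]
gripper_width: 0.095
t 20.38 tcp [ 0.6378 -0.0083  0.1097] jaw 108.5 width 0.095 F [-0.7 -0.2  2.7] q6 -2.02
 twist_x 96.6  level_err [0.   0.06 0.02]  shift cm [ 0.17  0.   -0.12]
```

```bash
python3 -m inch '[{"fingers":-1,"delta_pos":[0,0,0],"twist":[10,0,0]},{"fingers":-1,"delta_pos":[0,0,0],"twist":[10,0,0]},{"fingers":-1,"delta_pos":[0,0,0],"twist":[10,0,0]},{"fingers":-1,"delta_pos":[0,0,0],"twist":[10,0,0]},{"fingers":-1,"delta_pos":[0,0,0],"twist":[10,0,0]}]'; python3 -m inch '[{"fingers":-1,"delta_pos":[0,0,0],"twist":[10,0,0]},{"fingers":-1,"delta_pos":[0,0,0],"twist":[10,0,0]},{"fingers":-1,"delta_pos":[0,0,0],"twist":[10,0,0]},{"fingers":-1,"delta_pos":[0,0,0],"twist":[10,0,0]},{"fingers":-1,"delta_pos":[0,0,0],"twist":[6,0,0]}]';  python3 -m inch '[{"fingers":-1,"delta_pos":[0,0,0],"twist":[0,0,0]}]'; python3 - <<'E'
from h import *
go(0.6366,-0.0085,0.108,11.9)
print(st()[0]["ft_torque"])
E
python3 -m inch '[{"fingers":-0.6,"delta_pos":[0,0,0],"twist":[0,0,0]},{"fingers":-0.3,"delta_pos":[0,0,0],"twist":[0,0,0]},{"fingers":-0.3,"delta_pos":[-3,0,0],"twist":[0,0,0]},{"fingers":-0.3,"delta_pos":[-3,0,0],"twist":[-10,0,0]},{"fingers":-0.3,"delta_pos":[-1,0,0],"twist":[-10,0,0]}]'; python3 -m inch '[{"fingers":-0.3,"delta_pos":[0,0,0],"twist":[-10,0,0]},{"fingers":-0.3,"delta_pos":[0,0,0],"twist":[-10,0,0]},{"fingers":-0.3,"delta_pos":[0,0,0],"twist":[-10,0,0]},{"fingers":-0.3,"delta_pos":[0,0,0],"twist":[-10,0,0]},{"fingers":-0.3,"delta_pos":[0,0,0],"twist":[-10,0,0]}]'; python3 - <<'E'
from h import *
go(0.618,0.0792,0.18,111)
E
```

```text
time: 21.0
tool_pos: [0.6376, -0.0098, 0.1097]
tool_rot: [0.618, -0.345, 0.618, 0.343]
contact_force: [-2.1, -4.8, 2.2]
gripper_width: 0.092
time: 21.62
tool_pos: [0.6365, -0.0106, 0.1097]
tool_rot: [0.702, -0.077, 0.704, 0.074]
contact_force: [-4.8, -6.2, 5.2]
gripper_width: 0.09
time: 21.75
tool_pos: [0.6365, -0.0106, 0.1097]
tool_rot: [0.702, -0.078, 0.704, 0.075]
contact_force: [-6.0, -6.9, 5.3]
gripper_width: 0.096
t 21.75 tcp [ 0.6365 -0.0106  0.1097] jaw 12.4 width 0.096 F [-6.  -6.9  5.3] q6 -0.35
 twist_x 0.5  level_err [ 0.   -0.2   0.23]  shift cm [0.17 0.2  0.05]
[-1.04537442  0.94931027  0.00273662]
time: 22.38
tool_pos: [0.6388, -0.008, 0.1817]
tool_rot: [0.68, -0.2, 0.677, 0.199]
contact_force: [-1.1, -0.5, -0.8]
gripper_width: 0.35
time: 23.0
tool_pos: [0.6374, -0.0078, 0.1787]
tool_rot: [0.53, -0.468, 0.53, 0.468]
contact_force: [0.6, -0.4, -0.1]
gripper_width: 0.352
t 23.00 tcp [ 0.6374 -0.0078  0.1787] jaw 82.9 width 0.352 F [ 0.6 -0.4 -0.1] q6 -1.58
 twist_x -28.1  level_err [-0.    0.01  0.02]  shift cm [-0.13 -1.3   8.82]
```

```bash
python3 -m inch '[{"fingers":-0.3,"delta_pos":[0,0,0],"twist":[-10,0,0]},{"fingers":-0.3,"delta_pos":[0,0,0],"twist":[-10,0,0]},{"fingers":-0.3,"delta_pos":[0,0,0],"twist":[-8,0,0]},{"fingers":-0.3,"delta_pos":[0,-0.6,4],"twist":[0,0,0]},{"fingers":-0.3,"delta_pos":[0,-0.6,3.2],"twist":[0,0,0]}]'; python3 -m inch '[{"fingers":-0.3,"delta_pos":[0,-0.1,1.2],"twist":[0,0,0]},{"fingers":-0.3,"delta_pos":[0,0,0.4],"twist":[0,0,0]},{"fingers":-0.3,"delta_pos":[0,0,0],"twist":[0,0,0]},{"fingers":-0.3,"delta_pos":[0,0,0],"twist":[0,0,0]}]'; 
python3 bt.py 0.618 0.0792 111 pics/b3.png
```

```text
time: 23.62
tool_pos: [0.6232, 0.0646, 0.1787]
tool_rot: [0.403, -0.581, 0.403, 0.581]
contact_force: [-0.7, 0.2, -0.3]
gripper_width: 0.353
time: 24.12
tool_pos: [0.6189, 0.0779, 0.1788]
tool_rot: [-0.403, 0.581, -0.403, -0.581]
contact_force: [-0.7, 1.1, 0.3]
gripper_width: 0.35
t 24.12 tcp [0.6189 0.0779 0.1788] jaw 110.4 width 0.350 F [-0.7  1.1  0.3] q6 -1.92
 twist_x -0.6  level_err [ 0.   -0.02  0.  ]  shift cm [7.08 0.04 0.16]
dot px 197.95095541401272 199.8891719745223 1570
dot world 0.618 0.0795
t 24.18 tcp [0.6189 0.0779 0.1788] jaw 110.4 width 0.348 F [0.9 0.1 0.1] q6 -1.92
 twist_x -0.6  level_err [-0.   -0.01 -0.  ]  shift cm [7.08 0.03 0.18]
```

View pics/b3.png

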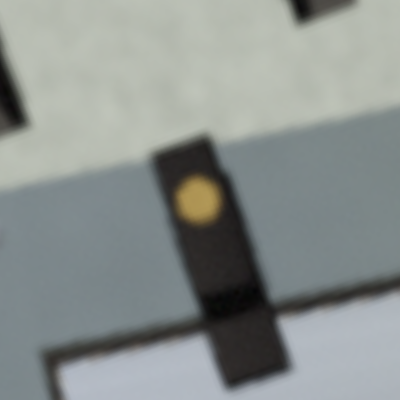

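```bash
python3 -m inch '[{"fingers":-0.3,"delta_pos":[2,0.03,0.15],"twist":[1.5,0,0]},{"fingers":-0.3,"delta_pos":[2,0,0],"twist":[0,0,0]},{"fingers":-0.3,"delta_pos":[1.6,0,0],"twist":[0,0,0]},{"fingers":-0.3,"delta_pos":[0.8,0,0],"twist":[0,0,0]},{"fingers":-0.3,"delta_pos":[0.4,0,0],"twist":[0,0,0]}]'; python3 -m inch '[{"fingers":-0.3,"delta_pos":[0.1,0,0],"twist":[0,0,0]},{"fingers":-0.6,"delta_pos":[0,0,0],"twist":[0,0,0]},{"fingers":-1,"delta_pos":[0,0,0],"twist":[0,0,0]},{"fingers":-1,"delta_pos":[0,0,0],"twist":[0,0,0]}]'; python3 - <<'E'
from h import *
go(0.618,0.0795,0.108,11.9)
E
```

```text
time: 24.8
tool_pos: [0.6177, 0.08, 0.11]
tool_rot: [0.41, -0.575, 0.411, 0.576]
contact_force: [1.0, -0.0, 0.6]
gripper_width: 0.351
time: 25.3
tool_pos: [0.6187, 0.0797, 0.1109]
tool_rot: [-0.411, 0.576, -0.41, -0.575]
contact_force: [0.1, -2.2, 1.7]
gripper_width: 0.093
t 25.30 tcp [0.6187 0.0797 0.1109] jaw 109.0 width 0.093 F [ 0.1 -2.2  1.7] q6 -1.89
 twist_x 97.1  level_err [0.   0.1  0.06]  shift cm [ 0.29 -0.   -0.07]
```

```bash
python3 -m inch '[{"fingers":-1,"delta_pos":[0,0,0],"twist":[10,0,0]},{"fingers":-1,"delta_pos":[0,0,0],"twist":[10,0,0]},{"fingers":-1,"delta_pos":[0,0,0],"twist":[10,0,0]},{"fingers":-1,"delta_pos":[0,0,0],"twist":[10,0,0]},{"fingers":-1,"delta_pos":[0,0,0],"twist":[10,0,0]}]'; python3 -m inch '[{"fingers":-1,"delta_pos":[0,0,0],"twist":[10,0,0]},{"fingers":-1,"delta_pos":[0,0,0],"twist":[10,0,0]},{"fingers":-1,"delta_pos":[0,0,0],"twist":[10,0,0]},{"fingers":-1,"delta_pos":[0,0,0],"twist":[10,0,0]},{"fingers":-1,"delta_pos":[0,0,0],"twist":[7,0,0]}]';  python3 -m inch '[{"fingers":-1,"delta_pos":[0,0,0],"twist":[0,0,0]}]'; python3 - <<'E'
from h import *
go(0.618,0.0795,0.108,11.9)
print(st()[0]["ft_torque"])
E
python3 -m inch '[{"fingers":-0.6,"delta_pos":[0,0,0],"twist":[0,0,0]},{"fingers":-0.3,"delta_pos":[0,0,0],"twist":[0,0,0]},{"fingers":-0.3,"delta_pos":[-3,0,0],"twist":[0,0,0]},{"fingers":-0.3,"delta_pos":[-3,0,0],"twist":[0,0,0]},{"fingers":-0.3,"delta_pos":[-4,0,0],"twist":[0,0,0]}]'; python3 -m inch '[{"fingers":-0.3,"delta_pos":[0,0,0],"twist":[0,0,0]}]'; python3 - <<'E'
from h import *
go(0.5412,0.0172,0.22,12)
f=viewer.grab_frame("wrist"); cv2.imwrite("pics/w9.png",f["pixels"])
f=viewer.grab_frame("top"); im=rect(f,0.4,0.75,-0.22,0.13,0.1,0.0005); cv2.imwrite("pics/box_top2.png",cv2.resize(im,(600,600)))
E
```

```text
time: 25.92
tool_pos: [0.6185, 0.0786, 0.1108]
tool_rot: [0.616, -0.348, 0.616, 0.345]
contact_force: [-1.3, -6.0, 3.1]
gripper_width: 0.093
time: 26.55
tool_pos: [0.6178, 0.078, 0.1108]
tool_rot: [0.703, -0.074, 0.704, 0.071]
contact_force: [-3.2, -7.1, 5.5]
gripper_width: 0.095
time: 26.68
tool_pos: [0.6178, 0.078, 0.1108]
tool_rot: [0.703, -0.075, 0.704, 0.072]
contact_force: [-3.8, -6.3, 4.3]
gripper_width: 0.092
t 26.68 tcp [0.6178 0.078  0.1108] jaw 11.9 width 0.092 F [-3.8 -6.3  4.3] q6 -0.20
 twist_x 0.0  level_err [ 0.   -0.09  0.21]  shift cm [0.28 0.14 0.05]
[-1.17376824  0.52461342 -0.03247237]
time: 27.3
tool_pos: [0.6171, 0.0805, 0.2094]
tool_rot: [0.702, -0.074, 0.704, 0.074]
contact_force: [0.9, -0.6, -0.2]
gripper_width: 0.347
time: 27.42
tool_pos: [0.6203, 0.0806, 0.2146]
tool_rot: [0.706, -0.074, 0.7, 0.074]
contact_force: [0.6, 0.5, 0.8]
gripper_width: 0.347
t 27.43 tcp [0.6203 0.0806 0.2146] jaw 12.0 width 0.347 F [0.6 0.5 0.8] q6 -0.20
 twist_x 0.0  level_err [-0.    0.47  0.07]  shift cm [-0.54 -4.55 -9.05]
```

View pics/w9.png

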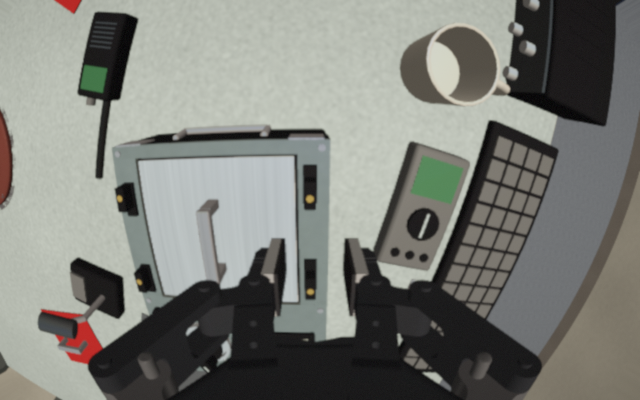

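View pics/box_top2.png

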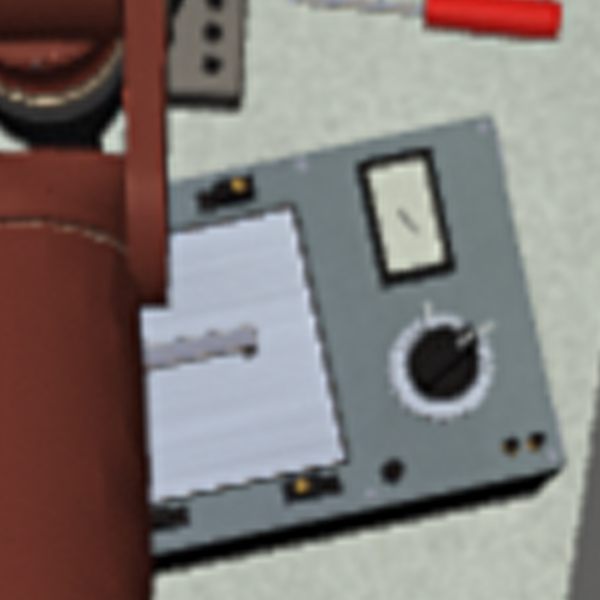

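```bash
python3 - <<'E'
from z import *
f=viewer.grab_frame("wrist")
a=rect(f,.49,.59,-.035,.065,.132,.00025,True)
cv2.drawMarker(a,(int((.065-.0172)/.00025),int((.59-.5412)/.00025)),(0,0,255),cv2.MARKER_CROSS,20,1)
cv2.imwrite("pics/h1.png",a)
g=viewer.grab_frame("top")
m=rect(g,.35,.75,-.50,-.10,.003,.001)
cv2.imwrite("pics/mat.png",m)
gr=m.astype(int); mask=((gr.max(-1)<125)&(gr.min(-1)>60)&(gr.max(-1)-gr.min(-1)<15)).astype(np.uint8)
n,l,s,c=cv2.connectedComponentsWithStats(mask); k=1+s[1:,4].argmax()
cn,_=cv2.findContours((l==k).astype(np.uint8),0,2); r=cv2.minAreaRect(max(cn,key=cv2.contourArea)); print(r,s[k],gr[200,250])
b=cv2.boxPoints(r); print(b)
(u,v),_,_=r; print("mat",.75-v*.001,-.10-u*.001)
np.savez("top1.npz",**g)
E
```

```text
((249.59921264648438, 249.0052490234375), (239.49183654785156, 259.10784912109375), 8.599088668823242) [  114   104   273   291 61397] [89 91 91]
[[111.82854 359.1985 ]
 [150.57024 103.0033 ]
 [387.36987 138.81201]
 [348.62817 395.0072 ]]
mat 0.5009947509765624 -0.3495992126464844
```

View pics/h1.png

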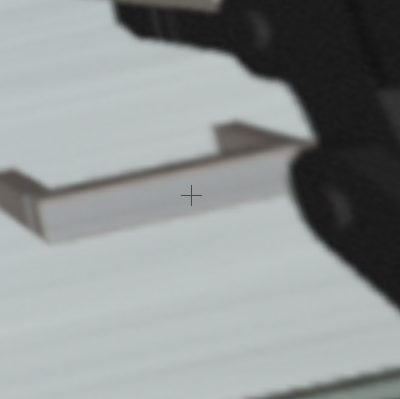

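View pics/mat.png

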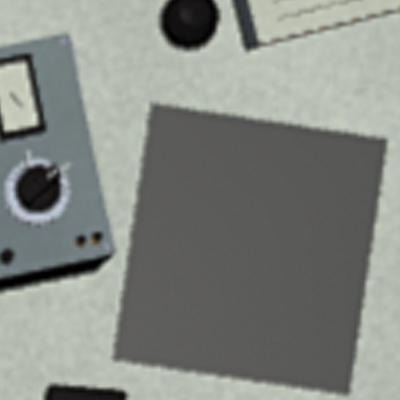

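```bash
python3 - <<'E'
from z import *
go(0.5412,0.018,0.18,12)
E
python3 -m inch '[{"fingers":-0.3,"delta_pos":[0,-2,-4],"twist":[0,0,0]},{"fingers":-0.3,"delta_pos":[0,-1.7,-3],"twist":[0,0,0]},{"fingers":-0.3,"delta_pos":[1,-0.6,-1.3],"twist":[0,0,0]},{"fingers":-0.3,"delta_pos":[1,-0.2,-0.5],"twist":[0,0,0]},{"fingers":-0.3,"delta_pos":[0.5,0,0],"twist":[0,0,0]}]'; python3 -m inch '[{"fingers":-0.3,"delta_pos":[0,0,0],"twist":[0,0,0]},{"fingers":-0.3,"delta_pos":[0,0,0],"twist":[0,0,0]}]'; python3 - <<'E'
from z import *
go(0.5412,0.018,0.108,12)
f=viewer.grab_frame("wrist");cv2.imwrite("pics/w10.png",f["pixels"])
E
```

```text
t 27.62 tcp [0.617  0.0802 0.2079] jaw 12.0 width 0.348 F [ 0.3 -0.6  0.6] q6 -0.20
 twist_x 0.0  level_err [-0.   -0.16 -0.04]  shift cm [ 2.79 -4.51 -8.71]
time: 28.25
tool_pos: [0.5407, 0.0181, 0.183]
tool_rot: [0.702, -0.074, 0.704, 0.074]
contact_force: [0.5, -0.1, -0.4]
gripper_width: 0.351
time: 28.5
tool_pos: [0.5418, 0.0181, 0.185]
tool_rot: [0.703, -0.074, 0.703, 0.074]
contact_force: [-0.5, -0.2, 0.3]
gripper_width: 0.35
t 28.50 tcp [0.5418 0.0181 0.185 ] jaw 12.0 width 0.350 F [-0.5 -0.2  0.3] q6 -0.31
 twist_x 0.0  level_err [-0.    0.03  0.  ]  shift cm [ 7.7   0.   -0.06]
```

View pics/w10.png

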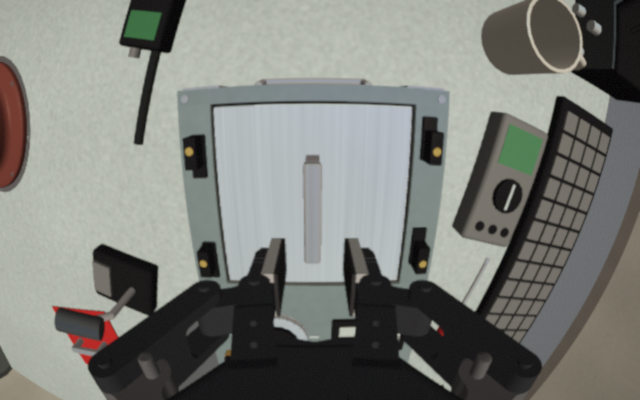

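Handle at px (313,212) is between the jaws, and all four buttons are turned aside. Descending.

```bash
python3 -m inch '[{"fingers":-0.3,"delta_pos":[2.2,0,0],"twist":[0,0,0]},{"fingers":-0.3,"delta_pos":[2.2,0,0],"twist":[0,0,0]},{"fingers":-0.3,"delta_pos":[1.8,0,0],"twist":[0,0,0]},{"fingers":-0.3,"delta_pos":[1,0,0],"twist":[0,0,0]},{"fingers":-0.3,"delta_pos":[0.4,0,0],"twist":[0,0,0]}]'; python3 -m inch '[{"fingers":-0.3,"delta_pos":[0,0,0],"twist":[0,0,0]},{"fingers":-0.6,"delta_pos":[0,0,0],"twist":[0,0,0]},{"fingers":-1,"delta_pos":[0,0,0],"twist":[0,0,0]},{"fingers":-1,"delta_pos":[0,0,0],"twist":[0,0,0]}]'; python3 - <<'E'
from z import *
go(0.5412,0.018,0.108,12)
E
```

```text
time: 29.18
tool_pos: [0.5411, 0.0178, 0.1084]
tool_rot: [0.703, -0.074, 0.703, 0.074]
contact_force: [-1.0, 0.1, 0.6]
gripper_width: 0.347
time: 29.68
tool_pos: [0.5418, 0.0176, 0.1098]
tool_rot: [0.704, -0.074, 0.703, 0.074]
contact_force: [-1.0, 0.3, 4.4]
gripper_width: 0.125
t 29.68 tcp [0.5418 0.0176 0.1098] jaw 12.0 width 0.125 F [-1.   0.3  4.4] q6 -0.31
 twist_x -0.0  level_err [-0.    0.08  0.03]  shift cm [ 0.18  0.05 -0.05]
```

```bash
python3 -m inch '[{"fingers":-1,"delta_pos":[-0.5,0,0],"twist":[0,0,0]},{"fingers":-1,"delta_pos":[-0.8,0,0],"twist":[0,0,0]},{"fingers":-1,"delta_pos":[-1.2,0,0],"twist":[0,0,0]},{"fingers":-1,"delta_pos":[-1.5,0,0],"twist":[0,0,0]},{"fingers":-1,"delta_pos":[-1.5,0,0],"twist":[0,0,0]}]'; python3 -m inch '[{"fingers":-1,"delta_pos":[-1.5,0,0],"twist":[0,0,0]},{"fingers":-1,"delta_pos":[-1.5,0,0],"twist":[0,0,0]},{"fingers":-1,"delta_pos":[-1,0,0],"twist":[0,0,0]},{"fingers":-1,"delta_pos":[0,0,0],"twist":[0,0,0]}]'; python3 - <<'E'
from z import *
f=viewer.grab_frame("wrist");cv2.imwrite("pics/w11.png",f["pixels"])
go(0.501,-0.3496,0.2,-8.6)
E
```

```text
time: 30.3
tool_pos: [0.5414, 0.0177, 0.1653]
tool_rot: [0.704, -0.074, 0.703, 0.074]
contact_force: [0.1, 1.1, -3.4]
gripper_width: 0.124
time: 30.8
tool_pos: [0.5418, 0.0177, 0.205]
tool_rot: [0.704, -0.074, 0.703, 0.074]
contact_force: [0.6, -0.5, -3.3]
gripper_width: 0.126
t 30.85 tcp [0.5412 0.0177 0.204 ] jaw 12.0 width 0.123 F [ 0.   0.1 -3.4] q6 -0.31
 twist_x 20.6  level_err [-0.    0.02  0.  ]  shift cm [  0.4  -36.92   1.51]
```

View pics/w11.png

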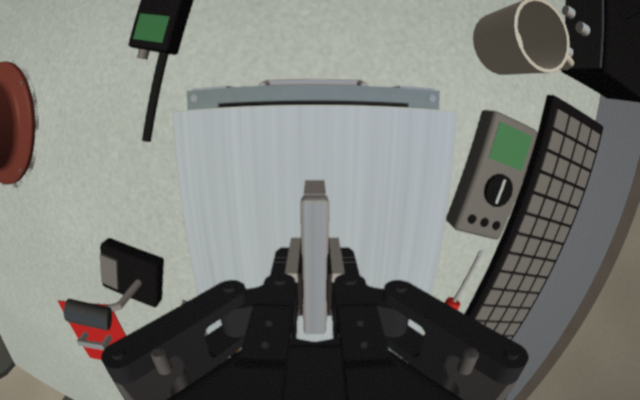

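```bash
python3 -m inch '[{"fingers":-1,"delta_pos":[0,0,0],"twist":[7,0,0]},{"fingers":-1,"delta_pos":[0,0,0],"twist":[7,0,0]},{"fingers":-1,"delta_pos":[0,0,0],"twist":[6.6,0,0]},{"fingers":-1,"delta_pos":[0,-2,0.1],"twist":[0,0,0]},{"fingers":-1,"delta_pos":[0,-4,0.2],"twist":[0,0,0]}]'; python3 -m inch '[{"fingers":-1,"delta_pos":[0,-5,0.2],"twist":[0,0,0]},{"fingers":-1,"delta_pos":[0,-5,0.2],"twist":[0,0,0]},{"fingers":-1,"delta_pos":[0,-5,0.2],"twist":[0,0,0]},{"fingers":-1,"delta_pos":[0,-5,0.2],"twist":[0,0,0]},{"fingers":-1,"delta_pos":[0,-4,0.2],"twist":[0,0,0]}]';python3 -m inch '[{"fingers":-1,"delta_pos":[0,-3,0.1],"twist":[0,0,0]},{"fingers":-1,"delta_pos":[0,-2,0.1],"twist":[0,0,0]},{"fingers":-1,"delta_pos":[0,-1,0],"twist":[0,0,0]},{"fingers":-1,"delta_pos":[0,-0.5,0],"twist":[0,0,0]},{"fingers":-1,"delta_pos":[0,0,0],"twist":[0,0,0]}]'; python3 - <<'E'
from z import *
f=viewer.grab_frame("wrist");cv2.imwrite("pics/w12.png",f["pixels"])
f=viewer.grab_frame("top");cv2.imwrite("pics/t12.png",f["pixels"])
go(0.501,-0.3496,0.2,-8.6)
E
```

```text
time: 31.48
tool_pos: [0.5347, -0.0426, 0.2031]
tool_rot: [0.705, 0.052, 0.706, -0.052]
contact_force: [0.8, -0.3, -3.1]
gripper_width: 0.126
time: 32.1
tool_pos: [0.5078, -0.2836, 0.2031]
tool_rot: [0.705, 0.053, 0.705, -0.053]
contact_force: [-0.1, 0.1, -2.6]
gripper_width: 0.124
time: 32.72
tool_pos: [0.5015, -0.3449, 0.2038]
tool_rot: [0.705, 0.053, 0.705, -0.053]
contact_force: [0.2, 0.8, -3.9]
gripper_width: 0.127
t 32.83 tcp [ 0.5016 -0.3446  0.2038] jaw -8.5 width 0.125 F [-0.4 -0.2 -4. ] q6 -0.58
 twist_x 0.1  level_err [ 0.    0.   -0.02]  shift cm [ 0.38 -0.5   0.01]
```

View pics/w12.png

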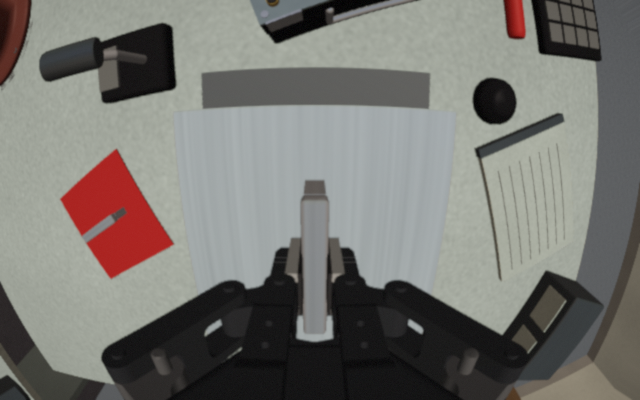

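View pics/t12.png

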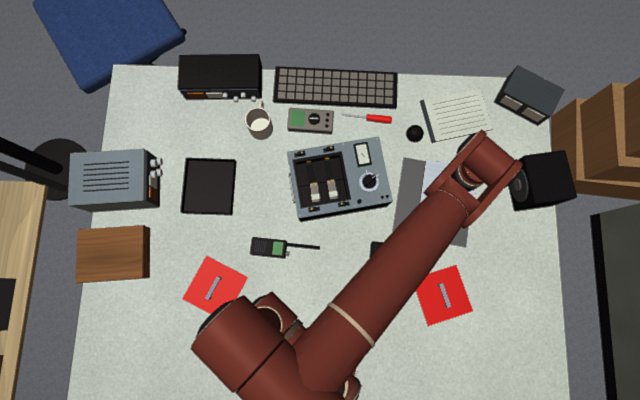

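```bash
python3 -m inch '[{"fingers":-1,"delta_pos":[1.5,-0.5,0],"twist":[0,0,0]},{"fingers":-1,"delta_pos":[3,0,0],"twist":[0,0,0]},{"fingers":-1,"delta_pos":[3.5,0,0],"twist":[0,0,0]},{"fingers":-1,"delta_pos":[3.5,0,0],"twist":[0,0,0]},{"fingers":-1,"delta_pos":[2.5,0,0],"twist":[0,0,0]}]'; python3 -m inch '[{"fingers":-1,"delta_pos":[1.5,0,0],"twist":[0,0,0]},{"fingers":-1,"delta_pos":[1,0,0],"twist":[0,0,0]},{"fingers":-1,"delta_pos":[0.5,0,0],"twist":[0,0,0]},{"fingers":-1,"delta_pos":[0.3,0,0],"twist":[0,0,0]},{"fingers":-1,"delta_pos":[0,0,0],"twist":[0,0,0]}]'; python3 - <<'E'
from z import *
go(0.501,-0.3496,0.0178,-8.6)
E
```

```text
time: 33.45
tool_pos: [0.4995, -0.3491, 0.0606]
tool_rot: [0.704, 0.054, 0.706, -0.052]
contact_force: [-0.2, 0.8, -2.9]
gripper_width: 0.125
time: 34.08
tool_pos: [0.501, -0.3506, 0.0314]
tool_rot: [0.705, 0.053, 0.705, -0.053]
contact_force: [-0.3, 1.2, -3.2]
gripper_width: 0.123
t 34.08 tcp [ 0.501  -0.3506  0.0314] jaw -8.6 width 0.123 F [-0.3  1.2 -3.2] q6 -0.58
 twist_x -0.0  level_err [-0.    0.05  0.03]  shift cm [ 1.36  0.1  -0.01]
```

```bash
python3 -m inch '[{"fingers":-1,"delta_pos":[0.5,0.1,0],"twist":[0,0,0]},{"fingers":-1,"delta_pos":[0.4,0,0],"twist":[0,0,0]},{"fingers":-1,"delta_pos":[0.2,0,0],"twist":[0,0,0]},{"fingers":-1,"delta_pos":[0.2,0,0],"twist":[0,0,0]},{"fingers":-1,"delta_pos":[0,0,0],"twist":[0,0,0]}]'; python3 - <<'E'
from z import *
go(0.501,-0.3496,0.0178,-8.6)
E
```

```text
time: 34.7
tool_pos: [0.5009, -0.3495, 0.0179]
tool_rot: [0.705, 0.053, 0.705, -0.053]
contact_force: [0.2, 0.2, -3.0]
gripper_width: 0.126
t 34.70 tcp [ 0.5009 -0.3495  0.0179] jaw -8.6 width 0.126 F [ 0.2  0.2 -3. ] q6 -0.58
 twist_x -0.0  level_err [-0.    0.01  0.01]  shift cm [ 0.01 -0.01  0.01]
```

```bash
python3 -m inch '[{"fingers":-1,"delta_pos":[0.15,0,0],"twist":[0,0,0]},{"fingers":-1,"delta_pos":[0,0,0],"twist":[0,0,0]}]'; python3 -m inch '[{"fingers":-1,"delta_pos":[0.15,0,0],"twist":[0,0,0]},{"fingers":-1,"delta_pos":[0,0,0],"twist":[0,0,0]}]'
```

```text
time: 34.95
tool_pos: [0.5009, -0.3495, 0.0178]
tool_rot: [0.705, 0.053, 0.705, -0.053]
contact_force: [-4.4, 2.8, 6.4]
gripper_width: 0.127
time: 35.2
tool_pos: [0.5009, -0.3495, 0.0178]
tool_rot: [0.705, 0.053, 0.706, -0.053]
contact_force: [-8.1, 6.9, 13.5]
gripper_width: 0.122
```

Contact with the mat. Releasing now.

```bash
python3 -m inch '[{"fingers":-1,"delta_pos":[-0.2,0,0],"twist":[0,0,0]},{"fingers":-0.7,"delta_pos":[0,0,0],"twist":[0,0,0]},{"fingers":-0.3,"delta_pos":[0,0,0],"twist":[0,0,0]},{"fingers":-0.3,"delta_pos":[0,0,0],"twist":[0,0,0]}]'; python3 -m inch '[{"fingers":-0.3,"delta_pos":[-1.5,0,0],"twist":[0,0,0]},{"fingers":-0.3,"delta_pos":[-3,0,0],"twist":[0,0,0]},{"fingers":-0.3,"delta_pos":[-5,0,0],"twist":[0,0,0]},{"fingers":-0.3,"delta_pos":[-6,0,0],"twist":[0,0,0]},{"fingers":-0.3,"delta_pos":[-4,0,0],"twist":[0,0,0]}]'; python3 - <<'E'
from z import *
f=viewer.grab_frame("wrist");cv2.imwrite("pics/w13.png",f["pixels"])
go(0.5412,0.0172,0.25,101.9)
E
```

```text
time: 35.7
tool_pos: [0.5009, -0.3495, 0.0168]
tool_rot: [0.705, 0.053, 0.705, -0.053]
contact_force: [0.1, -0.0, 0.6]
gripper_width: 0.351
time: 36.33
tool_pos: [0.5017, -0.3501, 0.2169]
tool_rot: [0.707, 0.052, 0.704, -0.054]
contact_force: [-0.2, 0.2, 0.4]
gripper_width: 0.35
t 36.38 tcp [ 0.5036 -0.3517  0.2231] jaw -8.6 width 0.350 F [ 1.5 -1.5  4.8] q6 -0.58
 twist_x -110.5  level_err [-0.   -0.66  0.48]  shift cm [ -2.69 -11.28  35.33]
```

View pics/w13.png

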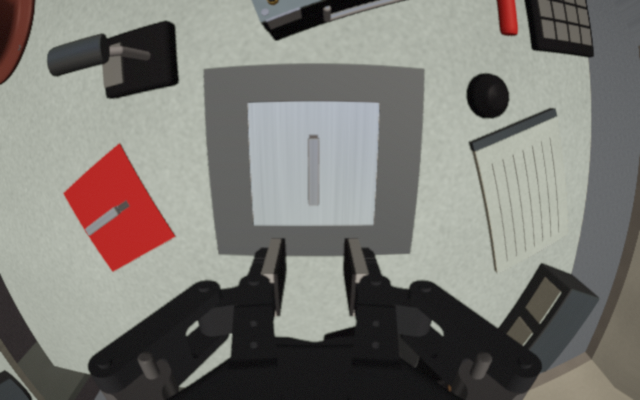

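```bash
python3 -m inch '[{"fingers":-0.3,"delta_pos":[-3,0,0],"twist":[10,0,0]},{"fingers":-0.3,"delta_pos":[0,0,0],"twist":[10,0,0]},{"fingers":-0.3,"delta_pos":[0,0,0],"twist":[10,0,0]},{"fingers":-0.3,"delta_pos":[0,0,0],"twist":[10,0,0]},{"fingers":-0.3,"delta_pos":[0,0,0],"twist":[10,0,0]}]'; python3 -m inch '[{"fingers":-0.3,"delta_pos":[0,0,0],"twist":[10,0,0]},{"fingers":-0.3,"delta_pos":[0,0,0],"twist":[9.5,0,0]},{"fingers":-0.3,"delta_pos":[0,0,0],"twist":[0,0,0]}]'; python3 - <<'E'
from z import *
go(0.5412,0.0172,0.25,-78.1)
g=viewer.grab_frame("top"); c=cloud(g); np.savez("top2.npz",**g)
cv2.imwrite("pics/t13.png",g["pixels"])
m=rect(g,.40,.75,.22,.57,.03,.0005); cv2.imwrite("pics/tray1.png",cv2.resize(m,(600,600)))
E
```

```text
time: 37.0
tool_pos: [0.5008, -0.3494, 0.2427]
tool_rot: [0.616, 0.348, 0.615, -0.348]
contact_force: [-0.1, 0.0, -1.5]
gripper_width: 0.349
time: 37.38
tool_pos: [0.5008, -0.3494, 0.2426]
tool_rot: [0.55, 0.445, 0.549, -0.445]
contact_force: [0.5, 0.4, -0.1]
gripper_width: 0.35
t 37.38 tcp [ 0.5008 -0.3494  0.2426] jaw -78.0 width 0.350 F [ 0.5  0.4 -0.1] q6 0.63
 twist_x 0.1  level_err [ 0.    0.04 -0.03]  shift cm [ -0.74  11.51 -35.04]
```

View pics/tray1.png

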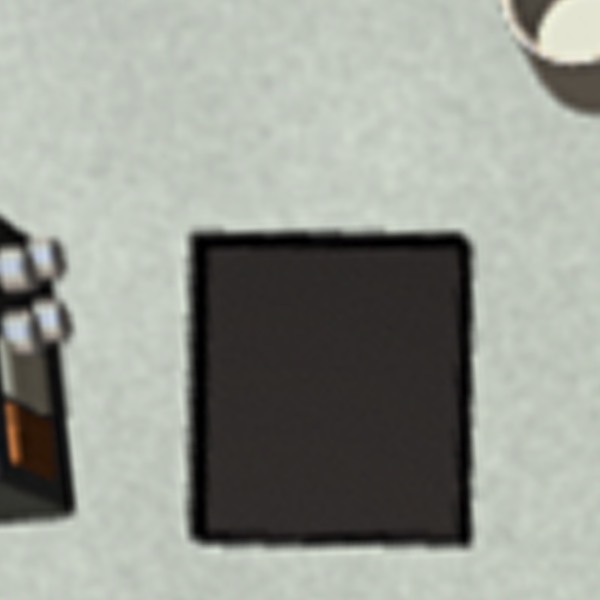

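View pics/t13.png

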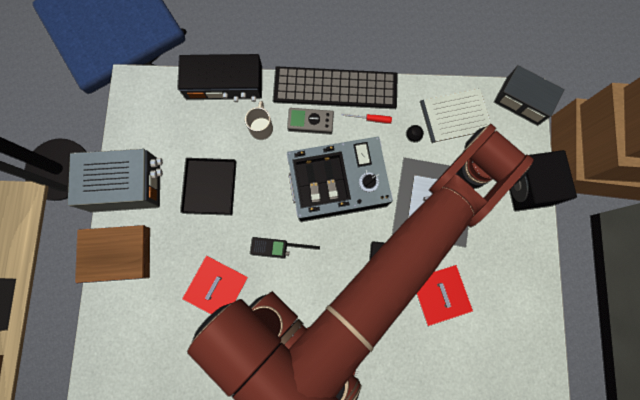

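```bash
python3 -m inch '[{"fingers":-0.3,"delta_pos":[-0.7,1.7,-5.2],"twist":[0,0,0]},{"fingers":-0.3,"delta_pos":[0,1.9,-5.8],"twist":[0,0,0]},{"fingers":-0.3,"delta_pos":[0,1.9,-5.8],"twist":[0,0,0]},{"fingers":-0.3,"delta_pos":[0,1.9,-5.8],"twist":[0,0,0]},{"fingers":-0.3,"delta_pos":[0,1.9,-5.8],"twist":[0,0,0]}]'; python3 -m inch '[{"fingers":-0.3,"delta_pos":[0,1.4,-4],"twist":[0,0,0]},{"fingers":-0.3,"delta_pos":[0,0.6,-2],"twist":[0,0,0]},{"fingers":-0.3,"delta_pos":[0,0.2,-0.6],"twist":[0,0,0]},{"fingers":-0.3,"delta_pos":[0,0,0],"twist":[0,0,0]},{"fingers":-0.3,"delta_pos":[0,0,0],"twist":[0,0,0]}]'; python3 - <<'E'
from z import *
go(0.5412,0.0172,0.25,-78.1)
f=viewer.grab_frame("wrist");cv2.imwrite("pics/w14.png",f["pixels"]); np.savez("w14.npz",**f)
im=rect(f,0.44,0.64,-0.083,0.117,0.09,0.00035,True); cv2.imwrite("pics/bay.png",im)
E
```

```text
time: 38.05
tool_pos: [0.5332, -0.0504, 0.2494]
tool_rot: [0.55, 0.445, 0.549, -0.445]
contact_force: [1.2, 0.3, 0.0]
gripper_width: 0.35
time: 38.67
tool_pos: [0.5412, 0.0159, 0.2488]
tool_rot: [0.549, 0.446, 0.549, -0.446]
contact_force: [0.1, 0.4, -0.4]
gripper_width: 0.35
t 38.67 tcp [0.5412 0.0159 0.2488] jaw -78.1 width 0.350 F [ 0.1  0.4 -0.4] q6 1.26
 twist_x -0.0  level_err [-0.    0.02  0.01]  shift cm [-0.12  0.03 -0.13]
```

View pics/w14.png

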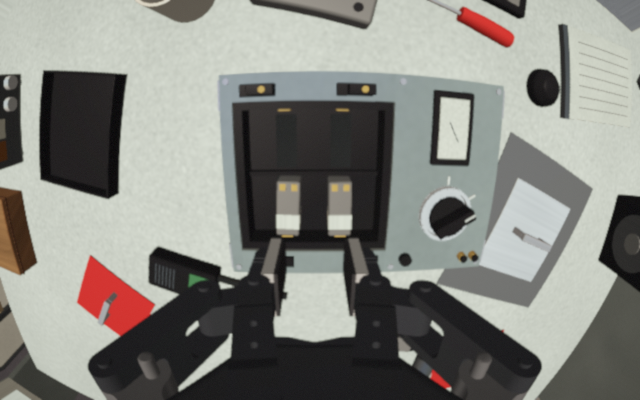

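View pics/bay.png

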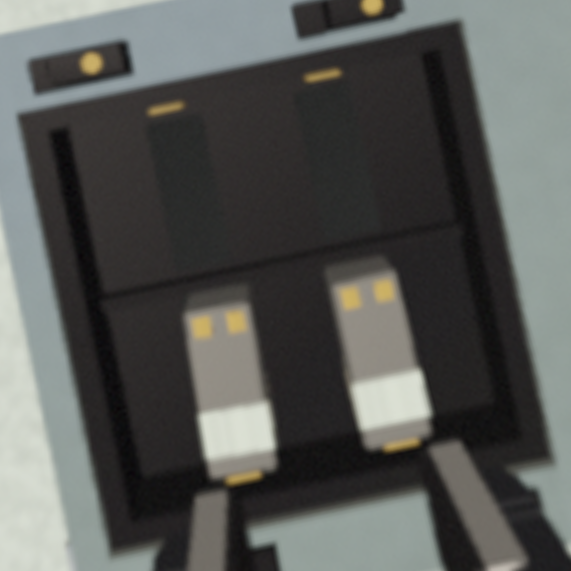

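```bash
python3 - <<'E'
from z import *
go(0.5032,0.0372,0.16,-81)
E
```

```text
t 38.73 tcp [0.5412 0.0159 0.2488] jaw -78.2 width 0.349 F [-1.   0.4  0.8] q6 1.26
 twist_x 2.8  level_err [-0.    0.01  0.  ]  shift cm [ 8.88 -3.42 -2.7 ]
```

```bash
python3 -m inch '[{"fingers":-0.15,"delta_pos":[0,0,0],"twist":[2.8,0,0]},{"fingers":-0.15,"delta_pos":[2.5,-1.7,-1.4],"twist":[0,0,0]},{"fingers":-0.15,"delta_pos":[3,-1.2,-0.9],"twist":[0,0,0]},{"fingers":-0.15,"delta_pos":[2.2,-0.5,-0.4],"twist":[0,0,0]},{"fingers":-0.15,"delta_pos":[1.2,0,0],"twist":[0,0,0]}]'; python3 -m inch '[{"fingers":-0.15,"delta_pos":[0,0,0],"twist":[0,0,0]},{"fingers":-0.15,"delta_pos":[0,0,0],"twist":[0,0,0]}]'; python3 - <<'E'
from z import *
go(0.5032,0.0372,0.068,-81)
f=viewer.grab_frame("wrist")
im=rect(f,0.46,0.56,-0.013,0.087,0.09,0.0002,True); cv2.drawMarker(im,(249,284),(0,0,255),cv2.MARKER_CROSS,20,1);cv2.imwrite("pics/p1.png",im);cv2.imwrite("pics/w15.png",f["pixels"])
E
```

```text
time: 39.35
tool_pos: [0.5025, 0.0377, 0.1584]
tool_rot: [0.537, 0.459, 0.538, -0.459]
contact_force: [-0.4, -0.3, 0.4]
gripper_width: 0.423
time: 39.6
tool_pos: [0.5043, 0.0377, 0.161]
tool_rot: [0.539, 0.459, 0.537, -0.459]
contact_force: [0.3, 0.6, 1.0]
gripper_width: 0.426
t 39.60 tcp [0.5043 0.0377 0.161 ] jaw -80.9 width 0.426 F [0.3 0.6 1. ] q6 1.34
 twist_x 0.1  level_err [ 0.    0.03 -0.1 ]  shift cm [ 9.3  -0.12  0.03]
```

View pics/p1.png

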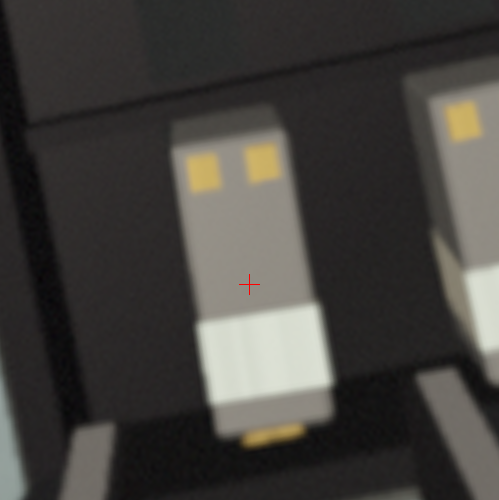

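View pics/w15.png

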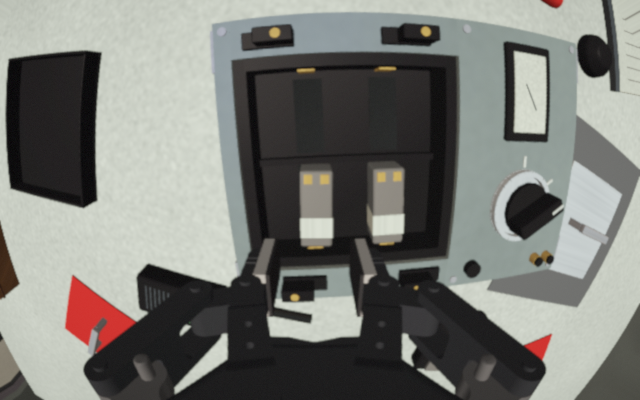

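```bash
python3 -m inch '[{"fingers":-0.15,"delta_pos":[2,-0.1,0.03],"twist":[0,0,0]},{"fingers":-0.15,"delta_pos":[2,0,0],"twist":[0,0,0]},{"fingers":-0.15,"delta_pos":[1,0,0],"twist":[0,0,0]},{"fingers":-0.15,"delta_pos":[0.5,0,0],"twist":[0,0,0]},{"fingers":-0.15,"delta_pos":[0,0,0],"twist":[0,0,0]}]'; python3 - <<'E'
from z import *
go(0.5032,0.0372,0.068,-81)
E
python3 -m inch '[{"fingers":-0.15,"delta_pos":[1.5,0,0],"twist":[0,0,0]},{"fingers":-0.15,"delta_pos":[1.2,0,0],"twist":[0,0,0]},{"fingers":-0.15,"delta_pos":[0.7,0,0],"twist":[0,0,0]},{"fingers":-0.15,"delta_pos":[0.2,0,0],"twist":[0,0,0]},{"fingers":-0.15,"delta_pos":[0,0,0],"twist":[0,0,0]}]'; python3 - <<'E'
from z import *
go(0.5032,0.0372,0.068,-81)
E
```

```text
time: 40.28
tool_pos: [0.5024, 0.0377, 0.1047]
tool_rot: [0.538, 0.459, 0.538, -0.459]
contact_force: [0.6, 0.2, 0.5]
gripper_width: 0.426
t 40.27 tcp [0.5024 0.0377 0.1047] jaw -80.9 width 0.426 F [0.6 0.2 0.5] q6 1.34
 twist_x 0.1  level_err [ 0.   -0.    0.01]  shift cm [3.67 0.07 0.06]
time: 40.9
tool_pos: [0.5025, 0.0377, 0.0688]
tool_rot: [0.538, 0.459, 0.538, -0.459]
contact_force: [-0.3, 0.6, 0.6]
gripper_width: 0.424
t 40.90 tcp [0.5025 0.0377 0.0688] jaw -80.9 width 0.424 F [-0.3  0.6  0.6] q6 1.34
 twist_x 0.1  level_err [-0. -0. -0.]  shift cm [0.08 0.06 0.06]
```

Close and lift.

```bash
python3 -m inch '[{"fingers":-0.4,"delta_pos":[0,0,0],"twist":[0,0,0]},{"fingers":-1,"delta_pos":[0,0,0],"twist":[0,0,0]},{"fingers":-1,"delta_pos":[0,0,0],"twist":[0,0,0]},{"fingers":-1,"delta_pos":[-0.5,0,0],"twist":[0,0,0]},{"fingers":-1,"delta_pos":[-1,0,0],"twist":[0,0,0]}]'; python3 -m inch '[{"fingers":-1,"delta_pos":[-2,0,0],"twist":[0,0,0]},{"fingers":-1,"delta_pos":[-3,0,0],"twist":[0,0,0]},{"fingers":-1,"delta_pos":[-3,0,0],"twist":[0,0,0]},{"fingers":-1,"delta_pos":[-1.5,0,0],"twist":[0,0,0]},{"fingers":-1,"delta_pos":[0,0,0],"twist":[0,0,0]}]'; python3 - <<'E'
from z import *
f=viewer.grab_frame("wrist");cv2.imwrite("pics/w16.png",f["pixels"])
g=viewer.grab_frame("top");np.savez("top3.npz",**g)
m=rect(g,.40,.75,.22,.57,.03,.0005)
mask=(m.max(-1)<75).astype(np.uint8); n,l,s,c=cv2.connectedComponentsWithStats(mask); k=1+s[1:,4].argmax()
cn,_=cv2.findContours((l==k).astype(np.uint8),0,2); r=cv2.minAreaRect(max(cn,key=cv2.contourArea)); print(r,.75-r[0][1]*.0005,.57-r[0][0]*.0005)
cv2.imwrite("pics/t16.png",g["pixels"])
go(.52,.41,.2,-90)
E
```

```text
time: 41.52
tool_pos: [0.5016, 0.0378, 0.0834]
tool_rot: [0.537, 0.458, 0.539, -0.459]
contact_force: [0.3, -0.4, -1.4]
gripper_width: 0.268
time: 42.15
tool_pos: [0.5031, 0.0377, 0.1801]
tool_rot: [0.539, 0.459, 0.537, -0.458]
contact_force: [0.1, 0.1, -1.2]
gripper_width: 0.266
((301.49993896484375, 495.49993896484375), (328.99993896484375, 362.99993896484375), 0.0) 0.5022500305175781 0.41925003051757803
t 42.25 tcp [0.5017 0.0377 0.1776] jaw -80.9 width 0.263 F [ 0.   0.5 -1.2] q6 1.34
 twist_x 9.1  level_err [ 0.   -0.01  0.11]  shift cm [ -2.24   1.83 -37.23]
```

View pics/w16.png

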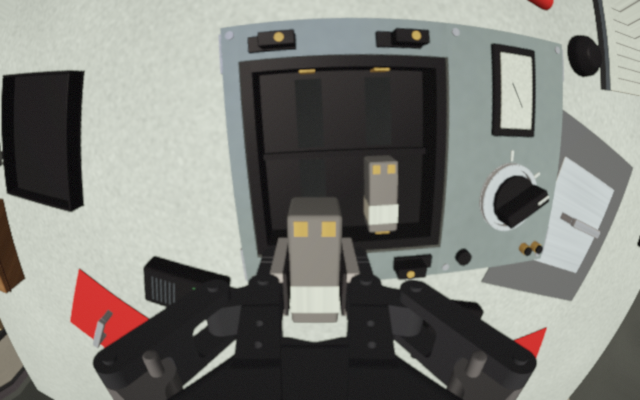

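View pics/t16.png

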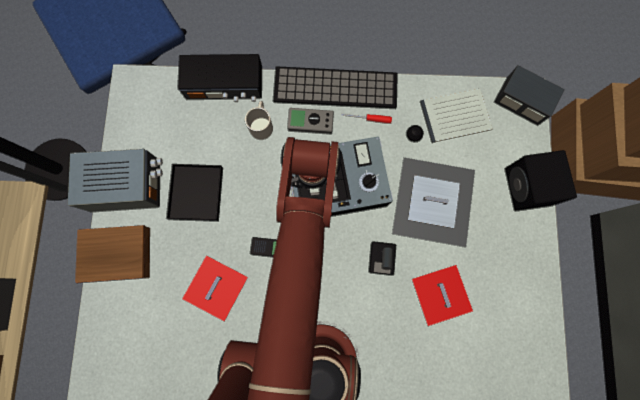

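```bash
python3 - <<'E'
from z import *
g=dict(np.load("top3.npz")); m=rect(g,.36,.66,.26,.56,.03,.0005); cv2.imwrite("pics/tray2.png",m)
E
```

```text
(no output)
```

View pics/tray2.png

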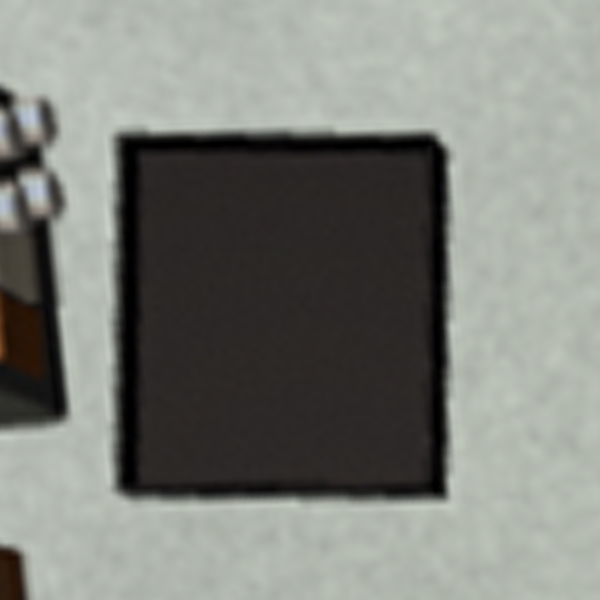

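```bash
python3 - <<'E'
from z import *
go(.5445,.3895,.178,-90)
E
```

```text
t 42.25 tcp [0.5017 0.0377 0.1776] jaw -80.9 width 0.263 F [ 0.   0.5 -1.2] q6 1.34
 twist_x 9.1  level_err [ 0.   -0.01  0.11]  shift cm [ -0.04   4.28 -35.18]
```

```bash
python3 -m inch '[{"fingers":-1,"delta_pos":[0,0,0],"twist":[9.1,0,0]},{"fingers":-1,"delta_pos":[0,0.3,-2.5],"twist":[0,0,0]},{"fingers":-1,"delta_pos":[0,0.5,-4],"twist":[0,0,0]},{"fingers":-1,"delta_pos":[0,0.6,-5],"twist":[0,0,0]},{"fingers":-1,"delta_pos":[0,0.6,-5],"twist":[0,0,0]}]'; python3 -m inch '[{"fingers":-1,"delta_pos":[0,0.6,-5],"twist":[0,0,0]},{"fingers":-1,"delta_pos":[0,0.6,-5],"twist":[0,0,0]},{"fingers":-1,"delta_pos":[0,0.6,-4.2],"twist":[0,0,0]},{"fingers":-1,"delta_pos":[0,0.3,-2.5],"twist":[0,0,0]},{"fingers":-1,"delta_pos":[0,0.2,-1.5],"twist":[0,0,0]}]';  python3 -m inch '[{"fingers":-1,"delta_pos":[0,0,-0.5],"twist":[0,0,0]},{"fingers":-1,"delta_pos":[0,0,0],"twist":[0,0,0]},{"fingers":-1,"delta_pos":[0,0,0],"twist":[0,0,0]}]'; python3 - <<'E'
from z import *
go(.5445,.3895,.0145,-90)
f=viewer.grab_frame("wrist");cv2.imwrite("pics/w17.png",f["pixels"])
E
```

```text
time: 42.88
tool_pos: [0.5215, 0.2038, 0.1767]
tool_rot: [-0.499, -0.499, -0.5, 0.501]
contact_force: [0.8, 0.1, -0.4]
gripper_width: 0.266
time: 43.5
tool_pos: [0.5445, 0.3854, 0.1764]
tool_rot: [-0.5, -0.499, -0.501, 0.501]
contact_force: [-0.3, -1.3, -0.7]
gripper_width: 0.268
time: 43.88
tool_pos: [0.5455, 0.3888, 0.1788]
tool_rot: [-0.5, -0.5, -0.5, 0.5]
contact_force: [-0.2, -0.0, -0.9]
gripper_width: 0.271
t 43.88 tcp [0.5455 0.3888 0.1788] jaw -90.1 width 0.271 F [-0.2 -0.  -0.9] q6 2.08
 twist_x -0.1  level_err [-0.    0.02  0.01]  shift cm [16.43 -0.1  -0.07]
```

View pics/w17.png

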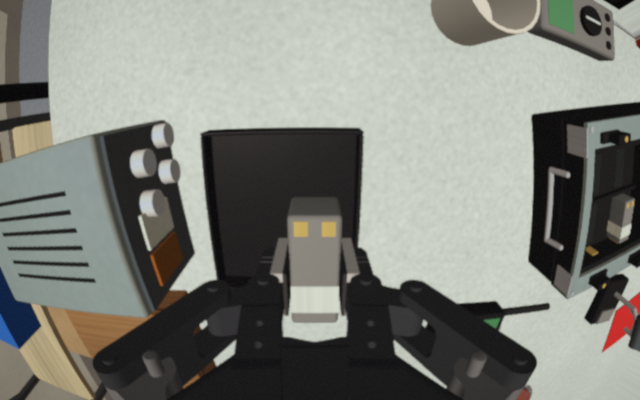

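```bash
python3 -m inch '[{"fingers":-1,"delta_pos":[2,-0.1,-0.05],"twist":[0,0,0]},{"fingers":-1,"delta_pos":[3.5,0,0],"twist":[0,0,0]},{"fingers":-1,"delta_pos":[4,0,0],"twist":[0,0,0]},{"fingers":-1,"delta_pos":[2.5,0,0],"twist":[0,0,0]},{"fingers":-1,"delta_pos":[1.5,0,0],"twist":[0,0,0]}]'; python3 -m inch '[{"fingers":-1,"delta_pos":[0.8,0,0],"twist":[0,0,0]},{"fingers":-1,"delta_pos":[0.4,0,0],"twist":[0,0,0]},{"fingers":-1,"delta_pos":[0,0,0],"twist":[0,0,0]},{"fingers":-1,"delta_pos":[0,0,0],"twist":[0,0,0]}]'; python3 - <<'E'
from z import *
go(.5445,.3895,.0108,-90)
f=viewer.grab_frame("wrist");cv2.imwrite("pics/w18.png",f["pixels"])
E
```

```text
time: 44.55
tool_pos: [0.5428, 0.3891, 0.0405]
tool_rot: [-0.5, -0.499, -0.5, 0.502]
contact_force: [-0.7, 0.4, -1.2]
gripper_width: 0.262
time: 45.05
tool_pos: [0.5451, 0.3906, 0.0329]
tool_rot: [0.5, 0.501, 0.5, -0.499]
contact_force: [-0.3, 0.3, -0.8]
gripper_width: 0.268
t 45.05 tcp [0.5451 0.3906 0.0329] jaw -90.0 width 0.268 F [-0.3  0.3 -0.8] q6 2.08
 twist_x -0.0  level_err [-0.   -0.05 -0.09]  shift cm [ 2.21 -0.06  0.11]
```

View pics/w18.png

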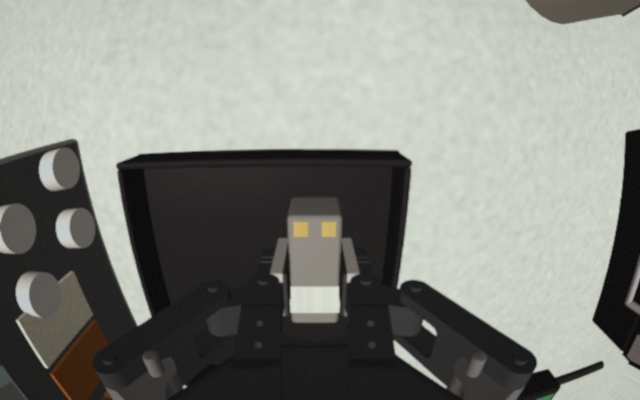

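Clear of walls and radio. Creeping down onto the floor.

```bash
python3 -m inch '[{"fingers":-1,"delta_pos":[0.8,-0.05,0.1],"twist":[0,0,0]},{"fingers":-1,"delta_pos":[0.6,0,0],"twist":[0,0,0]},{"fingers":-1,"delta_pos":[0.4,0,0],"twist":[0,0,0]},{"fingers":-1,"delta_pos":[0.2,0,0],"twist":[0,0,0]},{"fingers":-1,"delta_pos":[0,0,0],"twist":[0,0,0]}]'; python3 -m inch '[{"fingers":-1,"delta_pos":[0.2,0,0],"twist":[0,0,0]},{"fingers":-1,"delta_pos":[0,0,0],"twist":[0,0,0]}]'
```

```text
time: 45.72
tool_pos: [0.5441, 0.3893, 0.0119]
tool_rot: [0.5, 0.5, 0.5, -0.5]
contact_force: [-0.7, -0.5, -2.3]
gripper_width: 0.262
time: 45.98
tool_pos: [0.5443, 0.3894, 0.0116]
tool_rot: [0.5, 0.5, 0.5, -0.5]
contact_force: [-4.3, -2.7, 6.7]
gripper_width: 0.265
```

```bash
python3 -m inch '[{"fingers":-1,"delta_pos":[-0.1,0,0],"twist":[0,0,0]},{"fingers":-0.4,"delta_pos":[0,0,0],"twist":[0,0,0]},{"fingers":-0.2,"delta_pos":[0,0,0],"twist":[0,0,0]},{"fingers":-0.2,"delta_pos":[-1,0,0],"twist":[0,0,0]},{"fingers":-0.2,"delta_pos":[-3,0,0],"twist":[0,0,0]}]'; python3 -m inch '[{"fingers":-0.2,"delta_pos":[-5,0,0],"twist":[0,0,0]},{"fingers":-0.2,"delta_pos":[-5,0,0],"twist":[0,0,0]},{"fingers":-0.2,"delta_pos":[-3,0,0],"twist":[0,0,0]},{"fingers":-0.2,"delta_pos":[0,0,0],"twist":[0,0,0]}]'; python3 - <<'E'
from z import *
f=viewer.grab_frame("wrist");cv2.imwrite("pics/w19.png",f["pixels"])
go(.5143,-.017,.18,-78.1)
E
```

```text
time: 46.6
tool_pos: [0.5425, 0.3883, 0.0493]
tool_rot: [-0.5, -0.499, -0.5, 0.502]
contact_force: [0.3, 0.4, 0.9]
gripper_width: 0.399
time: 47.1
tool_pos: [0.5459, 0.3903, 0.1858]
tool_rot: [0.501, 0.503, 0.499, -0.497]
contact_force: [-0.1, -0.1, 0.3]
gripper_width: 0.404
t 47.15 tcp [0.5447 0.3895 0.1826] jaw -90.0 width 0.404 F [-0.1 -0.5 -0.1] q6 2.08
 twist_x -11.9  level_err [-0.   -0.06 -0.18]  shift cm [  0.26 -11.35  39.15]
```

View pics/w19.png

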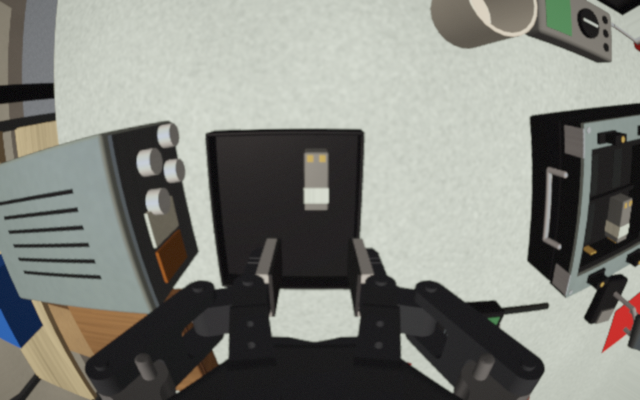

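Pack 1 lies flat in the tray at px (316,180). Going back for pack 2.

```bash
python3 -m inch '[{"fingers":-0.15,"delta_pos":[0,0,0],"twist":[-6,0,0]},{"fingers":-0.15,"delta_pos":[0,0,0],"twist":[-5.9,0,0]},{"fingers":-0.15,"delta_pos":[0,-1.5,5],"twist":[0,0,0]},{"fingers":-0.15,"delta_pos":[0,-1.7,6],"twist":[0,0,0]},{"fingers":-0.15,"delta_pos":[0,-1.7,6],"twist":[0,0,0]}]'; python3 -m inch '[{"fingers":-0.15,"delta_pos":[0,-1.7,6],"twist":[0,0,0]},{"fingers":-0.15,"delta_pos":[0,-1.7,6],"twist":[0,0,0]},{"fingers":-0.15,"delta_pos":[0,-1.5,5],"twist":[0,0,0]},{"fingers":-0.15,"delta_pos":[0,-0.8,3],"twist":[0,0,0]},{"fingers":-0.15,"delta_pos":[0,-0.5,1.5],"twist":[0,0,0]}]';  python3 -m inch '[{"fingers":-0.15,"delta_pos":[0,-0.2,0.5],"twist":[0,0,0]},{"fingers":-0.15,"delta_pos":[0,0,0],"twist":[0,0,0]},{"fingers":-0.15,"delta_pos":[0,0,0],"twist":[0,0,0]}]'; python3 - <<'E'
from z import *
go(.5143,-.017,.068,-78.1)
f=viewer.grab_frame("wrist");cv2.imwrite("pics/w20.png",f["pixels"])
x,y=.5143,-.017
im=rect(f,x-.05,x+.05,y-.05,y+.05,0.09,0.0002,True); cv2.drawMarker(im,(250,250),(0,0,255),cv2.MARKER_CROSS,20,1);cv2.imwrite("pics/p2.png",im)
E
```

```text
time: 47.78
tool_pos: [0.5294, 0.2108, 0.178]
tool_rot: [0.549, 0.444, 0.55, -0.446]
contact_force: [0.8, -0.4, 1.6]
gripper_width: 0.425
time: 48.4
tool_pos: [0.5134, -0.0117, 0.1786]
tool_rot: [0.548, 0.445, 0.55, -0.447]
contact_force: [-0.3, -0.5, -0.1]
gripper_width: 0.422
time: 48.78
tool_pos: [0.5138, -0.0148, 0.1807]
tool_rot: [0.549, 0.445, 0.55, -0.445]
contact_force: [0.6, 0.4, -0.4]
gripper_width: 0.426
t 48.77 tcp [ 0.5138 -0.0148  0.1807] jaw -78.0 width 0.426 F [ 0.6  0.4 -0.4] q6 1.19
 twist_x 0.1  level_err [ 0.   -0.02  0.01]  shift cm [11.27  0.    0.23]
```

View pics/p2.png

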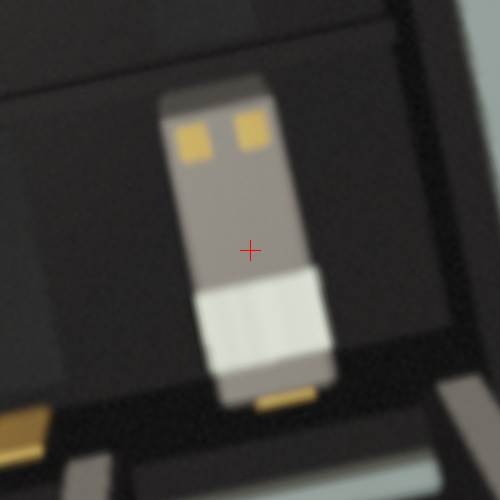

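View pics/w20.png

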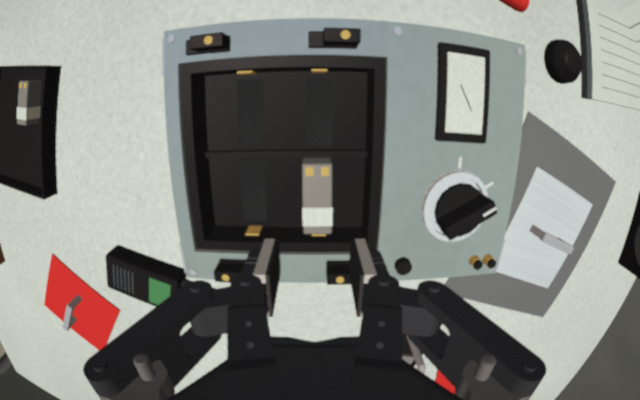

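```bash
python3 -m inch '[{"fingers":-0.15,"delta_pos":[2,0,0.2],"twist":[0,0,0]},{"fingers":-0.15,"delta_pos":[2.5,0,0],"twist":[0,0,0]},{"fingers":-0.15,"delta_pos":[1.8,0,0],"twist":[0,0,0]},{"fingers":-0.15,"delta_pos":[0.9,0,0],"twist":[0,0,0]},{"fingers":-0.15,"delta_pos":[0,0,0],"twist":[0,0,0]}]'; python3 - <<'E'
from z import *
go(.5143,-.0168,.068,-78.1)
E
```

```text
time: 49.45
tool_pos: [0.5137, -0.0176, 0.1079]
tool_rot: [0.549, 0.445, 0.55, -0.446]
contact_force: [-0.2, -0.1, 0.4]
gripper_width: 0.425
t 49.45 tcp [ 0.5137 -0.0176  0.1079] jaw -78.1 width 0.425 F [-0.2 -0.1  0.4] q6 1.18
 twist_x 0.0  level_err [ 0.   -0.03  0.08]  shift cm [ 3.99  0.07 -0.06]
```

```bash
python3 -m inch '[{"fingers":-0.15,"delta_pos":[1.6,0,0],"twist":[0,0,0]},{"fingers":-0.15,"delta_pos":[1.2,0,0],"twist":[0,0,0]},{"fingers":-0.15,"delta_pos":[0.8,0,0],"twist":[0,0,0]},{"fingers":-0.15,"delta_pos":[0.35,0,0],"twist":[0,0,0]},{"fingers":-0.15,"delta_pos":[0,0,0],"twist":[0,0,0]}]';python3 -m inch '[{"fingers":-0.4,"delta_pos":[0,0,0],"twist":[0,0,0]},{"fingers":-1,"delta_pos":[0,0,0],"twist":[0,0,0]},{"fingers":-1,"delta_pos":[0,0,0],"twist":[0,0,0]}]';python3 -m inch '[{"fingers":-1,"delta_pos":[-0.5,0,0],"twist":[0,0,0]},{"fingers":-1,"delta_pos":[-1,0,0],"twist":[0,0,0]},{"fingers":-1,"delta_pos":[-2,0,0],"twist":[0,0,0]},{"fingers":-1,"delta_pos":[-3,0,0],"twist":[0,0,0]},{"fingers":-1,"delta_pos":[-3,0,0],"twist":[0,0,0]}]'; python3 -m inch '[{"fingers":-1,"delta_pos":[-1.5,0,0],"twist":[0,0,0]},{"fingers":-1,"delta_pos":[0,0,0],"twist":[0,0,0]}]'; python3 - <<'E'
from z import *
f=viewer.grab_frame("wrist");cv2.imwrite("pics/w21.png",f["pixels"])
go(.4605,.3895,.178,-90)
g=viewer.grab_frame("top");np.savez("top4.npz",**g); m=rect(g,.36,.66,.26,.56,.03,.0005); cv2.imwrite("pics/tray3.png",m)
E
```

```text
time: 50.08
tool_pos: [0.5141, -0.0177, 0.0691]
tool_rot: [0.549, 0.445, 0.549, -0.446]
contact_force: [-0.1, 0.0, -0.7]
gripper_width: 0.423
time: 50.45
tool_pos: [0.5147, -0.0178, 0.07]
tool_rot: [0.55, 0.446, 0.549, -0.445]
contact_force: [-1.3, 0.1, 2.4]
gripper_width: 0.267
time: 51.08
tool_pos: [0.5139, -0.0177, 0.1655]
tool_rot: [0.549, 0.445, 0.549, -0.446]
contact_force: [-0.0, -0.1, -0.3]
gripper_width: 0.269
time: 51.32
tool_pos: [0.5149, -0.0178, 0.1806]
tool_rot: [0.55, 0.446, 0.548, -0.445]
contact_force: [0.4, -0.1, -0.9]
gripper_width: 0.26
t 51.38 tcp [ 0.514  -0.0177  0.1791] jaw -78.1 width 0.262 F [ 0.6  0.6 -0.9] q6 1.18
 twist_x 11.9  level_err [-0.  0.  0.]  shift cm [  0.11  -5.35 -40.72]
```

View pics/w21.png

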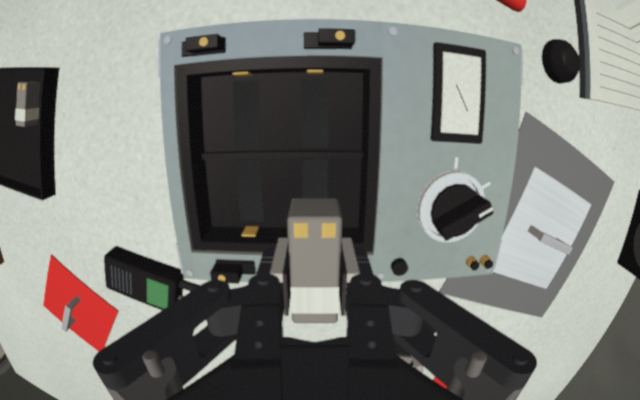

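View pics/tray3.png

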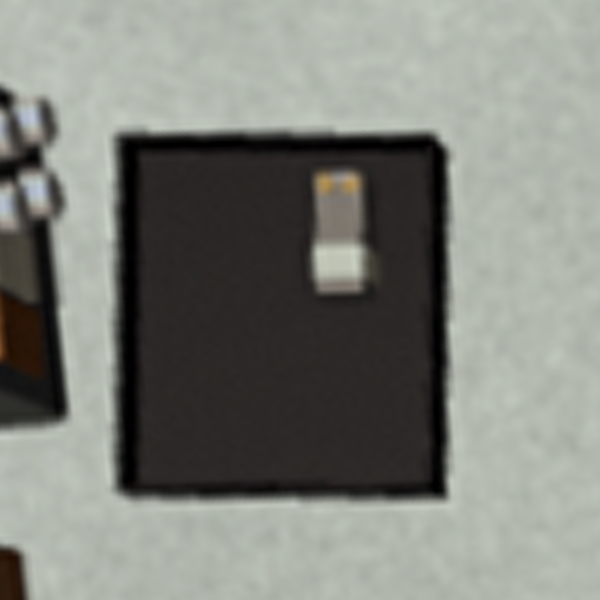

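```bash
python3 -m inch '[{"fingers":-1,"delta_pos":[0,0,0],"twist":[6,0,0]},{"fingers":-1,"delta_pos":[0,0,0],"twist":[5.9,0,0]},{"fingers":-1,"delta_pos":[0,-0.4,-3],"twist":[0,0,0]},{"fingers":-1,"delta_pos":[0,-0.7,-5],"twist":[0,0,0]},{"fingers":-1,"delta_pos":[0,-0.7,-5.5],"twist":[0,0,0]}]'; python3 -m inch '[{"fingers":-1,"delta_pos":[0,-0.7,-5.5],"twist":[0,0,0]},{"fingers":-1,"delta_pos":[0,-0.7,-5.5],"twist":[0,0,0]},{"fingers":-1,"delta_pos":[0,-0.7,-5.5],"twist":[0,0,0]},{"fingers":-1,"delta_pos":[0,-0.7,-5],"twist":[0,0,0]},{"fingers":-1,"delta_pos":[0,-0.4,-3.2],"twist":[0,0,0]}]';  python3 -m inch '[{"fingers":-1,"delta_pos":[0,-0.25,-1.8],"twist":[0,0,0]},{"fingers":-1,"delta_pos":[0,-0.1,-0.7],"twist":[0,0,0]},{"fingers":-1,"delta_pos":[0,0,0],"twist":[0,0,0]},{"fingers":-1,"delta_pos":[0,0,0],"twist":[0,0,0]}]'; python3 - <<'E'
from z import *
go(.4605,.3895,.033,-90)
f=viewer.grab_frame("wrist");cv2.imwrite("pics/w22.png",f["pixels"])
E
```

```text
time: 52.05
tool_pos: [0.495, 0.1181, 0.1773]
tool_rot: [-0.499, -0.5, -0.5, 0.501]
contact_force: [1.0, 0.3, -1.7]
gripper_width: 0.264
time: 52.68
tool_pos: [0.4625, 0.3659, 0.177]
tool_rot: [0.5, 0.498, 0.501, -0.501]
contact_force: [1.2, -0.4, -0.6]
gripper_width: 0.263
time: 53.18
tool_pos: [0.461, 0.3883, 0.1792]
tool_rot: [-0.5, -0.5, -0.5, 0.5]
contact_force: [0.3, -1.0, -1.0]
gripper_width: 0.268
t 53.17 tcp [0.461  0.3883 0.1792] jaw -90.1 width 0.268 F [ 0.3 -1.  -1. ] q6 2.15
 twist_x -0.1  level_err [-0.    0.02  0.  ]  shift cm [14.62 -0.05 -0.12]
```

View pics/w22.png

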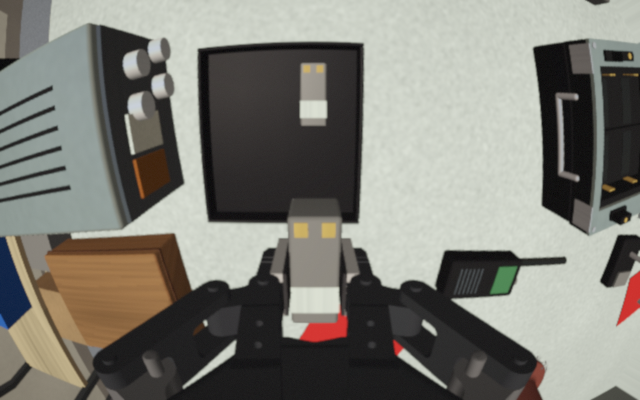

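```bash
python3 -m inch '[{"fingers":-1,"delta_pos":[2,-0.05,-0.12],"twist":[0,0,0]},{"fingers":-1,"delta_pos":[3.5,0,0],"twist":[0,0,0]},{"fingers":-1,"delta_pos":[4,0,0],"twist":[0,0,0]},{"fingers":-1,"delta_pos":[2.5,0,0],"twist":[0,0,0]},{"fingers":-1,"delta_pos":[1.5,0,0],"twist":[0,0,0]}]'; python3 -m inch '[{"fingers":-1,"delta_pos":[0.8,0,0],"twist":[0,0,0]},{"fingers":-1,"delta_pos":[0.4,0,0],"twist":[0,0,0]},{"fingers":-1,"delta_pos":[0,0,0],"twist":[0,0,0]},{"fingers":-1,"delta_pos":[0,0,0],"twist":[0,0,0]}]'; python3 - <<'E'
from z import *
go(.4605,.3895,.012,-90)
f=viewer.grab_frame("wrist");cv2.imwrite("pics/w23.png",f["pixels"])
E
```

```text
time: 53.85
tool_pos: [0.4588, 0.3893, 0.0412]
tool_rot: [-0.5, -0.499, -0.5, 0.501]
contact_force: [-0.7, -0.6, -0.1]
gripper_width: 0.264
time: 54.35
tool_pos: [0.4608, 0.3909, 0.0334]
tool_rot: [0.5, 0.501, 0.5, -0.499]
contact_force: [0.3, 0.2, -1.1]
gripper_width: 0.266
t 54.35 tcp [0.4608 0.3909 0.0334] jaw -90.0 width 0.266 F [ 0.3  0.2 -1.1] q6 2.15
 twist_x -0.0  level_err [-0.   -0.06 -0.09]  shift cm [ 2.14 -0.03  0.14]
```

View pics/w23.png

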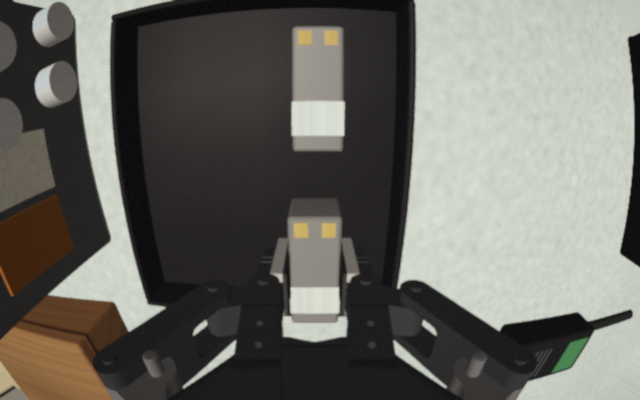

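```bash
python3 -m inch '[{"fingers":-1,"delta_pos":[0.8,0,0.1],"twist":[0,0,0]},{"fingers":-1,"delta_pos":[0.6,0,0],"twist":[0,0,0]},{"fingers":-1,"delta_pos":[0.4,0,0],"twist":[0,0,0]},{"fingers":-1,"delta_pos":[0.2,0,0],"twist":[0,0,0]},{"fingers":-1,"delta_pos":[0,0,0],"twist":[0,0,0]}]'; python3 -m inch '[{"fingers":-1,"delta_pos":[0.15,0,0],"twist":[0,0,0]},{"fingers":-1,"delta_pos":[0,0,0],"twist":[0,0,0]}]'
```

```text
time: 55.02
tool_pos: [0.4603, 0.3896, 0.0123]
tool_rot: [0.5, 0.5, 0.5, -0.5]
contact_force: [-0.6, -0.1, -0.8]
gripper_width: 0.264
time: 55.28
tool_pos: [0.4605, 0.3897, 0.012]
tool_rot: [0.5, 0.5, 0.5, -0.5]
contact_force: [-3.9, -2.6, 6.0]
gripper_width: 0.264
```

```bash
python3 -m inch '[{"fingers":-1,"delta_pos":[-0.1,0,0],"twist":[0,0,0]},{"fingers":-0.4,"delta_pos":[0,0,0],"twist":[0,0,0]},{"fingers":-0.2,"delta_pos":[0,0,0],"twist":[0,0,0]},{"fingers":-0.2,"delta_pos":[-1,0,0],"twist":[0,0,0]},{"fingers":-0.2,"delta_pos":[-3,0,0],"twist":[0,0,0]}]'; python3 -m inch '[{"fingers":-0.2,"delta_pos":[-5,0,0],"twist":[0,0,0]},{"fingers":-0.2,"delta_pos":[-6,0,0],"twist":[0,0,0]},{"fingers":-0.2,"delta_pos":[-6,0,0],"twist":[0,0,0]},{"fingers":-0.2,"delta_pos":[-4,0,0],"twist":[0,0,0]},{"fingers":-0.2,"delta_pos":[0,0,0],"twist":[0,0,0]}]'; python3 - <<'E'
from z import *
f=viewer.grab_frame("wrist");cv2.imwrite("pics/w24.png",f["pixels"])
f=viewer.grab_frame("scene");cv2.imwrite("pics/s24.png",f["pixels"])
g=viewer.grab_frame("top");cv2.imwrite("pics/t24.png",g["pixels"])
im=rect(g,0.4,0.75,-0.22,0.13,0.1,0.0005); m=rect(g,.35,.7,-.525,-.175,.007,.0005)
cv2.imwrite("pics/fin.png",np.hstack([cv2.resize(im,(400,400)),cv2.resize(m,(400,400))]))
go(.4605,.3895,.012,-90)
E
```

```text
time: 55.9
tool_pos: [0.4589, 0.3886, 0.0507]
tool_rot: [-0.5, -0.499, -0.5, 0.501]
contact_force: [0.2, -0.7, -0.5]
gripper_width: 0.4
time: 56.52
tool_pos: [0.4621, 0.3908, 0.2684]
tool_rot: [0.501, 0.504, 0.499, -0.496]
contact_force: [1.5, -0.5, 0.1]
gripper_width: 0.404
t 56.67 tcp [0.4597 0.3892 0.2608] jaw -90.0 width 0.401 F [ 0.   0.6 -0.6] q6 2.15
 twist_x -0.0  level_err [-0.    0.05  0.07]  shift cm [24.88  0.08 -0.03]
```

View pics/w24.png

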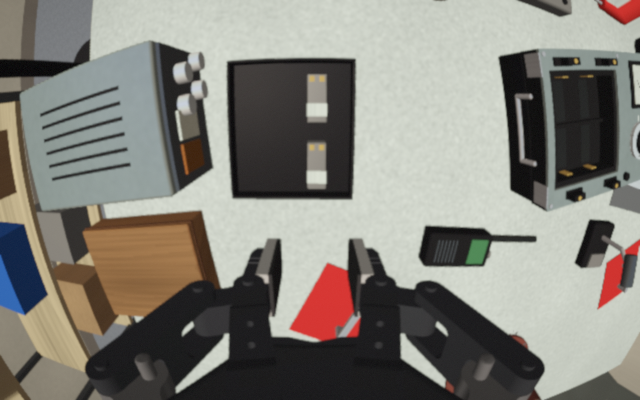

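View pics/t24.png

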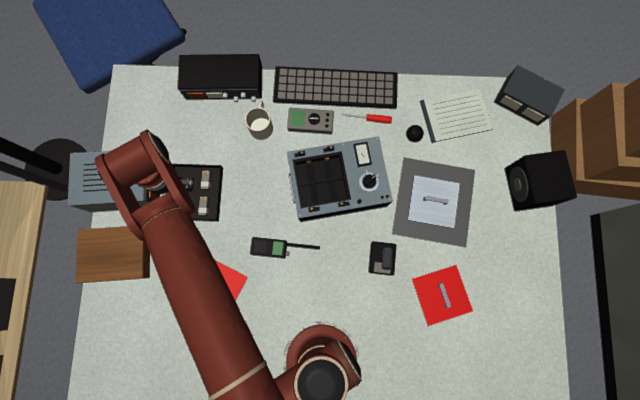

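View pics/fin.png

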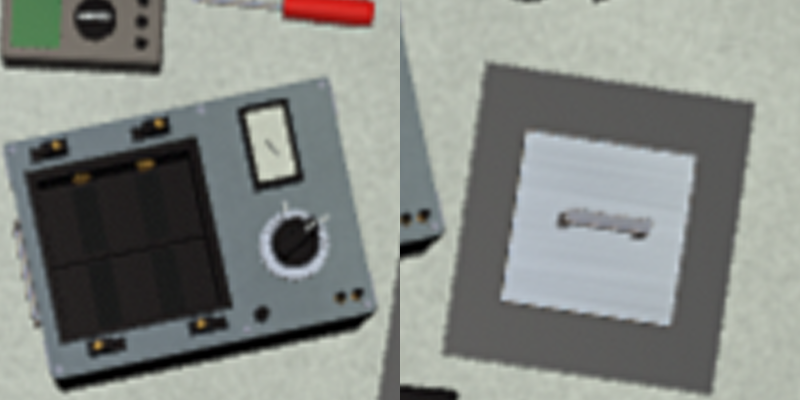

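```bash
python3 -c "
from plant import manip
print(manip.job_done())"
```

```text
the job is handed in; nothing more can be done
None
```

The job is done and handed in at about 57 s on the robot's clock, well under the 210 s limit. No check failed or disagreed.

- **Isolator:** I pressed the knob down and turned it about 61° clockwise. It now points at the off mark. The depth image put the bar top at 134 mm, so it has sprung back up.
- **Turn buttons:** All four were turned about a quarter turn clockwise and are clear of the bay edge in the final picture.
- **Cover:** The aluminium cover lies flat, handle up, centred on the rubber mat by the final picture.
- **Packs:** There were only two packs in the bay, and both now lie flat, side by side, on the tray floor. The bay is empty.
- **Tray:** It was knocked about 4–5 cm aside during the run. I measured it again before placing the first pack and checked it before the second.
- **Everything else:** I saw no shift in the other things on the desk in the last top view, though the arm hid part of the left side. The arm was raised and touching nothing when I handed in, and I saw no grip slip.

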